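# Hang the draining board out over the drip pan

### The job

Stand the baking mould on edge in any slot of the wooden draining board's rack and let go of it; after that, slide the board straight outward on the marble stand until its blue line lies over the stand's outer edge, with the rack end hanging over the drip pan. At that overhang the board would tip, so finish while still holding it, with the board flat on the stand and the mould still standing in its slot. Leave the carton, jar and bowl alone.

Things in the scene. Friction and masses are not known exactly. Their poses are not given: they have to be found in the camera images.
- board: Light wooden draining board 300 x 120 x 12 mm, loose on the stand, 0.3-0.55 kg; origin: centre of its underside, x towards the rack end (outward), z up. Rack: four ribs 30 mm tall along x (x 35 to 125 mm) leave three slots 13 mm wide, open above and at both ends. Dark upright grip at the tail. With the line at the stand's edge its centre of mass is 40-60 mm past the edge: it tips unless held.
- board_mark (a point): Middle of the blue line (4 mm wide, across the whole board) on the board's top face, 30 mm behind the board's centre, so 180 mm from the rack end
- board_grip (a point): Point on the axis of the upright grip, a dark wooden post 28 x 28 mm (sides along the board's x and y) standing 45 mm above the board's top face, 120 mm behind the board's centre; the point is 28 mm above the board's top face and 17 mm below the post's top. Board's axes.
- slot0 (a point): Middle of the floor of the slot at y = -32 mm of the board; the floor is the board's top face, the slot runs along the board's x, its walls are 30 mm tall. Board's axes.
- slot1 (a point): The same for the middle slot, y = 0
- slot2 (a point): The same for the slot at y = +32 mm
- stand: Fixed stand with a marble top 300 x 180 mm, its top face 90 mm above the table; origin on the table under the middle of its outer edge; x points outward (away from the stand, the way the board has to slide), z up; the stand fills x from -300 to 0 mm
- stand_edge (a point): Middle of the stand's outer top edge, the edge over which the board hangs. Stand's axes.
- mould: Black rigid baking mould plate 8 x 90 x 80 mm with orange cups painted on one face, 0.07-0.12 kg; origin at the middle of its lower long edge face, z up its 80 mm height, y along its 90 mm length, x its thickness. It starts in the easel leaning 0.55 rad from upright, its top edge towards the easel's -x.
- easel: Fixed grey plastic easel, base 90 x 100 mm; origin on the table under its middle, z up, x away from its back (the back faces roughly to the robot). Its tilted trough (10 mm clear; back wall 39 mm, front lip 12 mm up the mould's faces) carries the mould's lower edge 35 mm above the table; the upper 41 mm of the mould is free on both faces.
- drip_pan: Fixed dark steel drip pan 200 x 160 x 35 mm on the table below the overhang; origin at the centre of its underside
- carton: Bystander: blue carton 65 x 65 x 150 mm, origin at the centre of its underside
- jar: Bystander: closed jar, 64 mm across, 100 mm tall, origin at the centre of its underside
- bowl: Bystander: steel bowl 140 mm across, 60 mm tall, origin at the centre of its underside
There are look-alikes about, which are no part of the job. What is meant by the mould is not green or red, and is the smaller of those in its own colour.

How it is judged:
By the outcome, as a careful person would: the job done as asked, in the order asked, and still so for the second after the job is handed in, while the arm keeps its last pose, push and grip.
It also fails if it takes over 54 s, if anything falls off the work surface, if the arm or the gripper's body presses on something with over 40 N, if the wrist force passes 120 N, or if a joint passes its speed limit or range.

### The arm

A 6-joint arm with a two-finger parallel gripper is mounted at the origin on the work surface. World frame = base frame: x ahead of the robot, y to its left, z up, the work surface at z = 0. Lengths are in m, angles in rad, forces in N, time in s.
With the tool pointing down it reaches from about 0.3 to 0.875 m from the base axis. Payload 6.4 kg.
Tool frame: the origin (TCP) lies at the centre of the arm's flange, where the gripper is bolted on; the fingertips stand 166 mm ahead of it and the grasp point (between the pads) lies 147 mm ahead of it; z points along the fingers, x is the direction in which the jaws open and shut, and the axes are right-handed (so a half turn about z gives the same grasp; the last joint's range is limited). The gripper opens to 88 mm and grips with 3 to 60 N. Pads are 18 mm wide; open, the fingers measure 123 mm over their backs; the gripper's body (75 mm by 187 mm) begins 45 mm behind the grasp point.
Start: joints at [1.017, 0.181, 1.607, -0, 1.354, -0.206], TCP at [0.196, 0.541, 0.405] pointing down, gripper open.
Joint ranges: [-2.99, 2.99], [-0.89, 2.07], [0.3, 2.58], [-1.14, 4.28], [0, 2.63], [-3.12, 3.12]. Speed limits (rad/s): [2.57, 2.57, 3.01, 3.14, 3.14, 3.14].

### API

Orientations are given as a unit quaternion [w, x, y, z].
In Python, from station import env gives the robot as it stands. The module is installed in compiled form; this text tells all that it offers.
- The arm moves only by the shell command python3 -m creep 'ROWS' [FORCE]. ROWS is JSON, a list of rows, each a list of 3 entries, a list of its own where there are three numbers: the turn, a rotation vector about the tool's x, y, z in degrees, then the shift along the tool's x, y, z in mm, then the closure, from 0 (fully open) to 1 (shut). A call has exactly 5 rows; each row is the pose to reach, as a shift and turn from the pose commanded when the call began, along the tool's axes at that moment; what a row does not reach only later rows make up. A row lasts 1/12 s, in which the tool goes at most 41.7 mm and 7.16 degrees, less where a joint would pass 70% of its speed; a pose out of reach is approached as far as the arm can. A call with a gripper value outside its range is refused whole. The fingers move at their own pace and stop on an object; FORCE is the grip in N (left out, the last holds). Time passes only in rows, so rows that repeat a pose let the fingers close, or fill a call up. It gives the time, the measured TCP pose, the force and the opening at its end, in the units of the state.
- env.state(): the state, without advancing time (a new reading comes with each control period).
- env.read_camera(name): name is "scene" or "top" or "wrist"; returns a dict with "frame" (384x512x3 uint8, red, green, blue), "intrinsics" (3x3 intrinsics, pixels), "dist_coeffs" ([k1, k2, p1, p2, k3] as OpenCV has them; the pictures are not rectified), "R" (3x3) and "t" (3): a world point X has camera coordinates R X + t. Camera axes: x right, y down, z forward; pixel columns grow to the right and rows downward; lengths in m; the calibration is good to about 2 mm. A picture is of the moment at which its call begins. There is no depth.
- env.sign_off(): hands the job in, once; it reports no verdict.
The state is a dict: "clock": time; "joint_positions": joint angles; "qvel": joint speeds; "effort": joint torques, N m; "tcp_pos": TCP position; "orientation": TCP orientation; "contact_force": force on the tool from outside, world axes, zero at the start; "ft_torque": the same for the moment, N m; "gripper_width": finger opening in m.
Only numpy, scipy, OpenCV 4.12 (cv2) and the standard library are available. Lean on these libraries where they do the work, as an engineer would, in place of code of your own. Each camera call takes 0.05 s, during which the arm holds its last target.

## Working session

There is one attempt and no reset: what is moved stays moved. The work goes in short steps, Python scripts to look and compute and a shell command to move; the robot and the scene stay as the last step left them, time stands still between calls to the robot, and variables do not carry over. Pictures are saved under pics/ and viewed, and the job is handed in when it is done.

```bash
mkdir -p pics; cat > h.py <<'E'
import numpy as np,cv2
from station import env
from scipy.spatial.transform import Rotation as Rot
def cam(n):
    c=env.read_camera(n); 
    for k in ("intrinsics","dist_coeffs","R","t"): c[k]=np.array(c[k],float)
    return c
def ray(c,uv):
    p=cv2.undistortPoints(np.array(uv,float).reshape(-1,1,2),c["intrinsics"],c["dist_coeffs"]).reshape(-1,2)
    d=np.c_[p,np.ones(len(p))]@c["R"]; o=-c["R"].T@c["t"]
    return o,d
def onz(c,uv,z):
    o,d=ray(c,uv); s=(z-o[2])/d[:,2]; return o+s[:,None]*d
def proj(c,X):
    r,_=cv2.Rodrigues(c["R"]); return cv2.projectPoints(np.array(X,float).reshape(-1,1,3),r,c["t"],c["intrinsics"],c["dist_coeffs"])[0].reshape(-1,2)
def tri(c1,a,c2,b):
    o1,d1=ray(c1,[a]);o2,d2=ray(c2,[b]);A=np.c_[d1[0],-d2[0]]
    s=np.linalg.lstsq(A,o2-o1,rcond=None)[0];p=o1+s[0]*d1[0];q=o2+s[1]*d2[0]
    return (p+q)/2,np.linalg.norm(p-q)
def tool():
    s=env.state();q=s["orientation"];R=Rot.from_quat([q[1],q[2],q[3],q[0]]);return np.array(s["tcp_pos"]),R,s
def save(c,n,crop=None,k=1):
    f=c["frame"][:,:,::-1]
    if crop: f=f[crop[1]:crop[3],crop[0]:crop[2]]
    cv2.imwrite("pics/"+n,cv2.resize(f,None,fx=k,fy=k,interpolation=cv2.INTER_CUBIC))
E
python3 - <<'E'
from h import *
import pickle
D={}
for n in("scene","top","wrist"):
    c=cam(n);D[n]=c;save(c,n+"0.png",None,1.5);print(n,-c["R"].T@c["t"],c["R"][2])
pickle.dump(D,open("d0.pkl","wb"))
p,R,s=tool();print(s);print(R.as_matrix())
E
```

```text
scene [ 1.42640632 -0.74890974  1.16720054] [-0.55560095  0.48207074 -0.67743294]
top [0.3806984  0.01325111 1.54836734] [ 0.12637989 -0.00724123 -0.99195549]
wrist [0.11684119 0.56942217 0.3848601 ] [ 0.30273244 -0.1104685  -0.94665188]
{'clock': 0.15, 'joint_positions': array([ 1.01671330e+00,  1.81393764e-01,  1.60770410e+00, -8.33422063e-06,
        1.35377105e+00, -2.06287771e-01]), 'qvel': array([-0.00013911, -0.00258334, -0.00330525,  0.0008012 , -0.00032592,
       -0.00065447]), 'effort': array([ 1.82280386e-03, -4.34230864e+01, -3.42177844e+01,  7.03078159e-02,
        3.55494360e-02, -1.16593787e-04]), 'tcp_pos': array([0.19586569, 0.54043961, 0.40403968]), 'orientation': array([ 2.55297975e-04,  8.18786805e-01,  5.74097345e-01, -5.84846327e-04]), 'contact_force': array([-0.11583483, -0.24407196, -1.26370308]), 'ft_torque': array([-0.06216845,  0.00038941,  0.01924605]), 'gripper_width': 0.0883109798903783}
[[ 3.40823793e-01  9.40126960e-01 -6.64597131e-04]
 [ 9.40126362e-01 -3.40824347e-01 -1.08958667e-03]
 [-1.25086069e-03 -2.53448220e-04 -9.99999186e-01]]
```

View pics/scene0.png

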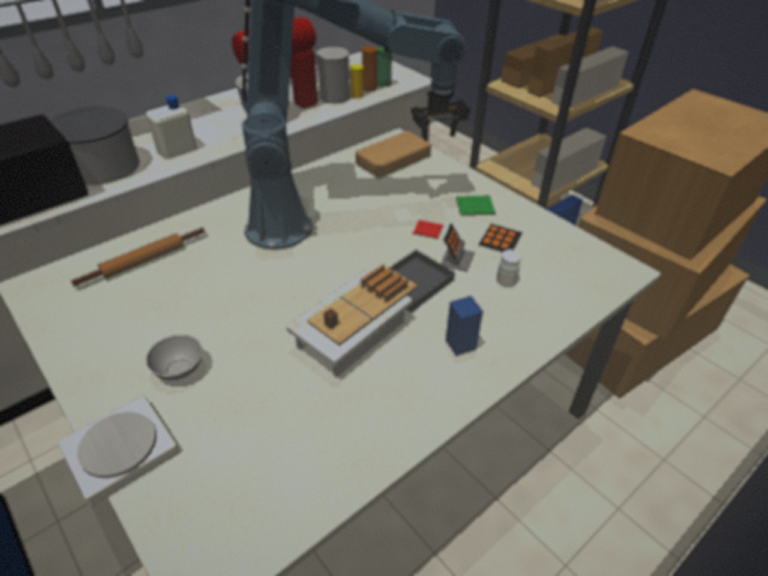

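View pics/top0.png

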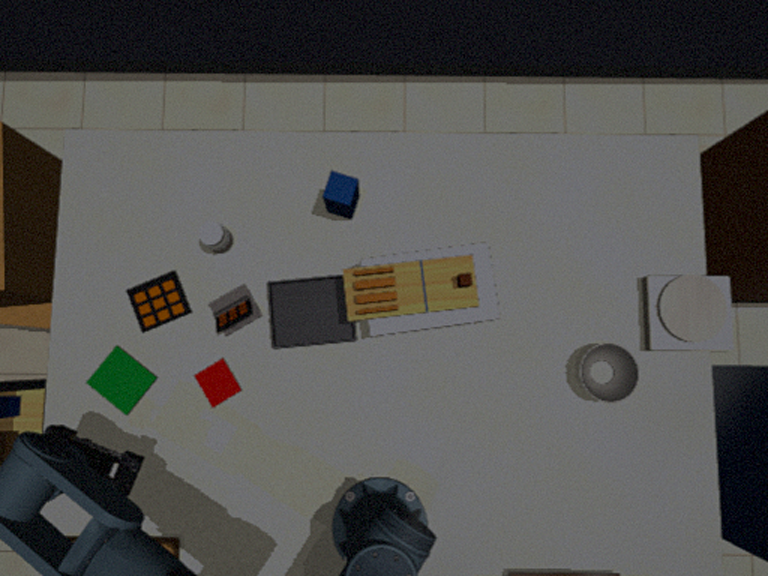

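View pics/wrist0.png

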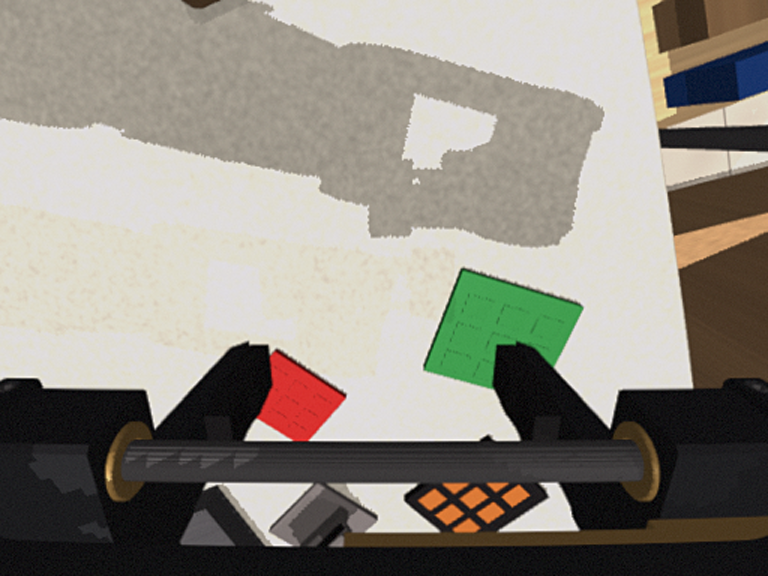

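Candidates, in 1.5x top-picture pixels:
- black/orange plate in the easel (233,315)
- larger black/orange plate lying flat (158,301)
- green plate (122,380)
- red plate (218,383)

By the description (black/orange, the smaller one, in the easel) I choose (233,315). I'll check it in a close crop.

```bash
python3 - <<'E'
from h import *
import pickle
D=pickle.load(open("d0.pkl","rb"))
save(D["top"],"tc1.png",(75,170,185,240),7)
save(D["top"],"tc2.png",(170,155,345,240),4.5)
save(D["scene"],"sc1.png",(180,130,360,260),4.4)
E
```

```text
(no output)
```

View pics/tc1.png

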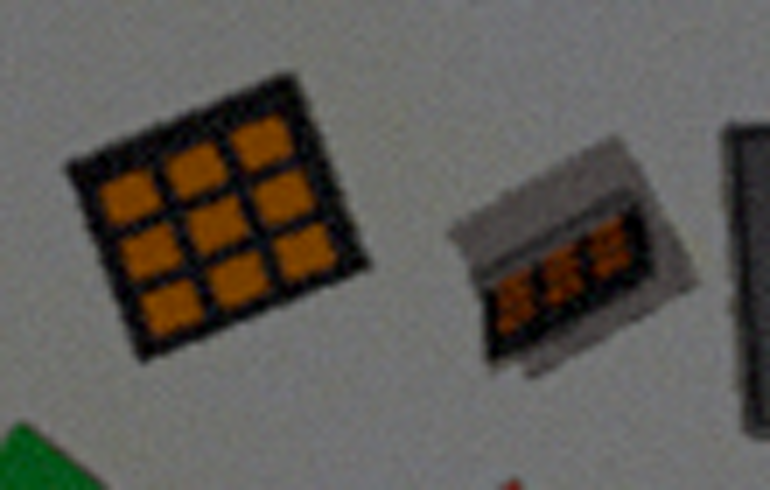

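View pics/tc2.png

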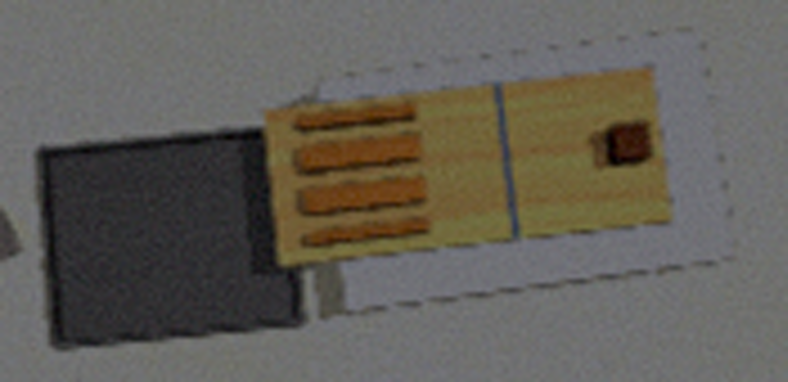

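View pics/sc1.png

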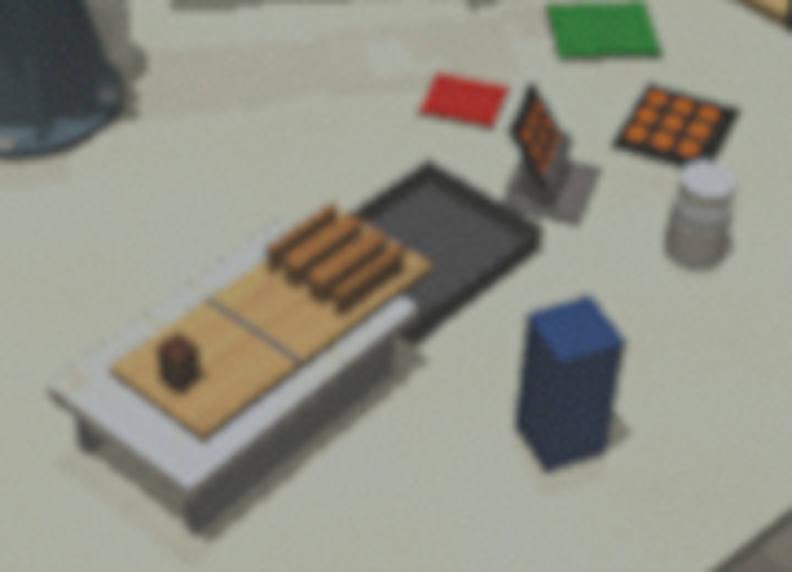

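The crop confirms it: the plate in the easel, crop (570,270), is black/orange and smaller than the flat one at crop (220,215). Next I'll measure.

```bash
python3 - <<'E'
from h import *
import pickle
np.set_printoptions(precision=4,suppress=True)
D=pickle.load(open("d0.pkl","rb"));T=D["top"];S=D["scene"]
t2=lambda a:np.array(a,float)/4.5+[170,155]-.4
t1=lambda a:np.array(a,float)/7+[75,170]-.4
s1=lambda a:np.array(a,float)/4.4+[180,130]-.4
B=onz(T,t2([(265,110),(655,68),(670,220),(282,267)]),.102);print("board",B,np.linalg.norm(np.diff(B[[0,1,2,3,0]],axis=0),axis=1),B.mean(0))
d=B[0]+B[3]-B[1]-B[2];print("yaw board",np.arctan2(d[1],d[0]))
L=onz(T,t2([(498,85),(516,238)]),.102);print("line",L,L.mean(0))
G=onz(T,t2([(629,138)]),.147);print("grip",G)
st=onz(T,t2([(320,75),(705,28),(735,260),(342,312)]),.09);print("stand",st,np.linalg.norm(np.diff(st[[0,1,2,3,0]],axis=0),axis=1))
d=st[0]+st[3]-st[1]-st[2];print("yaw",np.arctan2(d[1],d[0]), "edge",(st[0]+st[3])/2)
E_=onz(T,t1([(450,235),(615,138),(697,290),(530,378)]),.0);print("easel",E_,np.linalg.norm(np.diff(E_[[0,1,2,3,0]],axis=0),axis=1),E_.mean(0))
d=E_[0]+E_[1]-E_[2]-E_[3];print("yaw",np.arctan2(d[1],d[0]),"y-ax",E_[0]-E_[1]+E_[3]-E_[2])
M=onz(T,t1([(490,360),(650,268)]),.1);print("mould top edge",M,np.linalg.norm(M[0]-M[1]))
print(tri(T,t1((490,360)),S,s1((530,88))),tri(T,t1((652,268)),S,s1((513,130))))
E
```

```text
board [[ 0.5908  0.0874  0.102 ]
 [ 0.6257 -0.2105  0.102 ]
 [ 0.5091 -0.2205  0.102 ]
 [ 0.4713  0.0729  0.102 ]] [0.2999 0.117  0.2958 0.1204] [ 0.5492 -0.0677  0.102 ]
yaw board 1.6930754692307644
line [[ 0.6115 -0.0902  0.102 ]
 [ 0.4945 -0.1037  0.102 ]] [ 0.553 -0.097  0.102]
grip [[ 0.5656 -0.1837  0.147 ]]
stand [[ 0.6201  0.046   0.09  ]
 [ 0.6594 -0.2514  0.09  ]
 [ 0.4799 -0.2717  0.09  ]
 [ 0.4383  0.0274  0.09  ]] [0.3    0.1806 0.302  0.1828]
yaw 1.7056565045700727 edge [0.5292 0.0367 0.09  ]
easel [[0.5143 0.4171 0.    ]
 [0.5658 0.3332 0.    ]
 [0.4867 0.2881 0.    ]
 [0.4405 0.3729 0.    ]] [0.0984 0.0911 0.0965 0.086 ] [0.5018 0.3528 0.    ]
yaw 0.5292934529987682 y-ax [-0.0976  0.1687  0.    ]
mould top edge [[0.4452 0.3693 0.1   ]
 [0.4904 0.2935 0.1   ]] 0.08825091311998483
(array([0.4446, 0.3693, 0.0958]), np.float64(0.0026418975700123293)) (array([0.4911, 0.2931, 0.1031]), np.float64(0.0029303767339874725))
```

```bash
cat >> h.py <<'E'
np.set_printoptions(precision=4,suppress=True)
def frame(x,z):
    x=np.array(x,float);z=np.array(z,float);z/=np.linalg.norm(z);x-=z*(x@z);x/=np.linalg.norm(x)
    return np.c_[x,np.cross(z,x),z]
def goto(Rt,gp,back=0):
    p,R,s=tool(); t=np.array(gp)-(.147+back)*Rt[:,2]
    rv=(R.inv()*Rot.from_matrix(Rt)).as_rotvec(degrees=True); sh=R.inv().apply(t-p)*1000
    print("clock",s["clock"],"turn",rv.round(1),"|%.1f|"%np.linalg.norm(rv),"shift",sh.round(1),"|%.1f|"%np.linalg.norm(sh))
def mouldframe(yaw=.533,tilt=.55):
    xe=np.array([np.cos(yaw),np.sin(yaw),0]);z=np.array([0,0,1.])
    xm=np.cos(tilt)*xe+np.sin(tilt)*z; zm=np.cos(tilt)*z-np.sin(tilt)*xe
    return xm,zm
E
cat > g1.py <<'E'
from h import *
import sys
xm,zm=mouldframe(); Pb=np.array([.4678,.3314,.101]); g=Pb+.004*xm-.018*zm
print(g); goto(frame(xm,-zm),g,float(sys.argv[1])/1000)
E
python3 g1.py 80
```

```text
[0.4788 0.3379 0.0877]
clock 0.15 turn [-10.9  30.3  38.5] |50.2| shift [-185.3  259.6  122.9] |341.8|
```

```bash
python3 -m creep '[[[-1,3,4],[-20,28,8],0.5],[[-3,7,9],[-45,64,20],0.5],[[-5,13,16],[-70,100,35],0.5],[[-6,17,22],[-95,136,50],0.5],[[-7,20,26],[-120,170,65],0.5]]' 20; python3 g1.py 80
```

```text
clock: 0.57
tcp_pos: [0.3068, 0.381, 0.3447]
orientation: [-0.049, 0.912, 0.367, 0.176]
contact_force: [1.2, 0.5, -0.5]
gripper_width: 0.057
[0.4788 0.3379 0.0877]
clock 0.5667 turn [-3.7 10.3 12.5] |16.6| shift [-43.2 120.6  56.4] |140.0|
```

```bash
python3 -m creep '[[[-1,3,3],[-10,30,14],0.5],[[-2,6,7],[-21,60,28],0.5],[[-3,9,11],[-32,90,42],0.5],[[-3.7,10.3,12.5],[-43,120,56],0.5],[[-3.7,10.3,12.5],[-43,120.5,56.5],0.5]]'; python3 g1.py 80
python3 - <<'E'
from h import *
import pickle
c=cam("wrist");pickle.dump(c,open("w1.pkl","wb"));save(c,"w1.png",None,1.5)
xm,zm=mouldframe();ym=np.cross(zm,xm);Pb=np.array([.4678,.3314,.101])
print(proj(c,[Pb+.045*ym,Pb-.045*ym,Pb+.045*ym+.008*xm,Pb-.045*ym+.008*xm])*1.5)
E
```

```text
clock: 0.98
tcp_pos: [0.3773, 0.2757, 0.2789]
orientation: [-0.07, 0.93, 0.253, 0.259]
contact_force: [-0.5, -0.1, -0.7]
gripper_width: 0.044
[0.4788 0.3379 0.0877]
clock 0.9833 turn [ 0.1  0.4 -0.1] |0.4| shift [ 1.6 -2.  -1.8] |3.2|
[[377.6155 225.852 ]
 [378.2891 396.4375]
 [395.3143 225.8626]
 [393.6053 396.4786]]
```

View pics/w1.png

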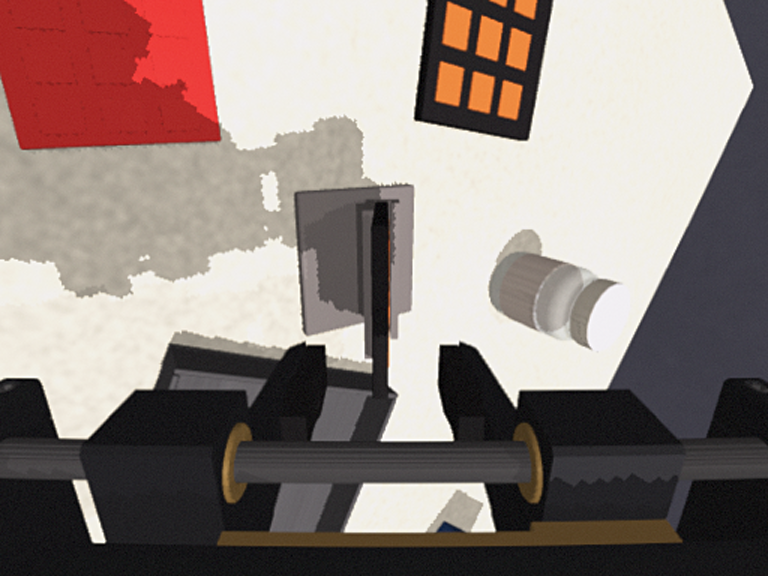

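```bash
python3 - <<'E'
from h import *
import pickle
c=pickle.load(open("w1.pkl","rb"));save(c,"w1c.png",(190,110,290,280),3.5)
xm,zm=mouldframe();ym=np.cross(zm,xm);Pb=np.array([.4678,.3314,.101])
L=Pb+.004*xm-.08*zm
print(proj(c,[L+.045*ym,L-.045*ym]))
E
```

```text
[[257.2463 134.0097]
 [257.0346 220.2196]]
```

View pics/w1c.png

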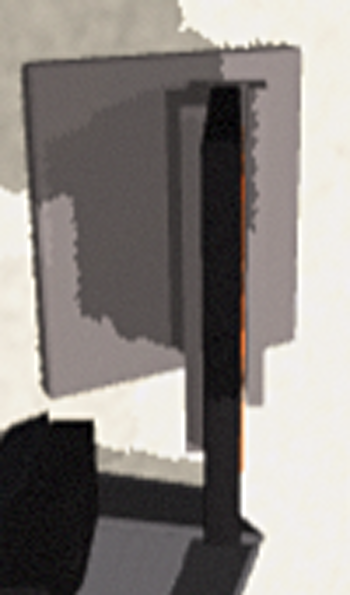

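```bash
sed -i 's/g=Pb+.004\*xm/g=Pb+.002*xm/' g1.py; python3 g1.py 0
```

```text
[0.4774 0.337  0.0867]
clock 1.0333 turn [ 0.   0.4 -0. ] |0.4| shift [-0.8 -0.6 78.9] |78.9|
```

```bash
python3 -m creep '[[[0,0.2,0],[-0.8,-0.6,20],0.5],[[0,0.4,0],[-0.8,-0.6,42],0.5],[[0,0.4,0],[-0.8,-0.6,62],0.5],[[0,0.4,0],[-0.8,-0.6,74],0.5],[[0,0.4,0],[-0.8,-0.6,79],0.5]]'; python3 g1.py 0
python3 - <<'E'
from h import *
c=cam("wrist");save(c,"w2.png",None,1.5)
E
```

```text
clock: 1.45
tcp_pos: [0.4107, 0.3017, 0.2128]
orientation: [-0.072, 0.927, 0.256, 0.262]
contact_force: [-0.5, -0.2, 0.1]
gripper_width: 0.0438
[0.4774 0.337  0.0867]
clock 1.45 turn [-0.2 -0.1  0.3] |0.4| shift [-1.7  3.4 -0.1] |3.8|
```

View pics/w2.png

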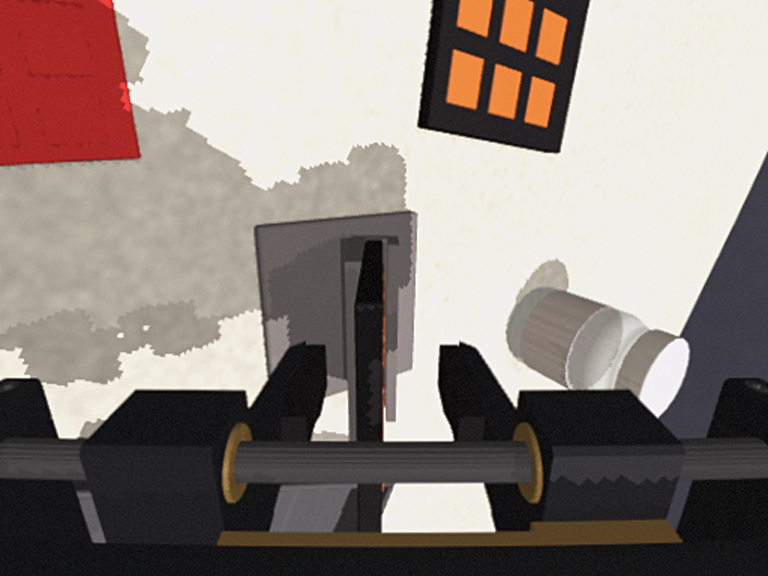

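```bash
python3 -m creep '[[[0,0,0],[-1.5,0,0],0.5],[[0,0,0],[-3,0,0],0.5],[[0,0,0],[-3,0,0],0.6],[[0,0,0],[-3,0,0],0.7],[[0,0,0],[-3,0,0],0.75]]' 20; python3 g1.py 0
python3 - <<'E'
from h import *
c=cam("wrist");save(c,"w3.png",(180,150,380,384),2.5)
E
```

```text
clock: 1.92
tcp_pos: [0.4088, 0.2993, 0.213]
orientation: [-0.072, 0.927, 0.255, 0.264]
contact_force: [-0.0, 0.2, 0.1]
gripper_width: 0.0261
[0.4774 0.337  0.0867]
clock 1.9167 turn [-0.1 -0.3  0.2] |0.4| shift [0.7 2.3 1.6] |2.9|
```

View pics/w3.png

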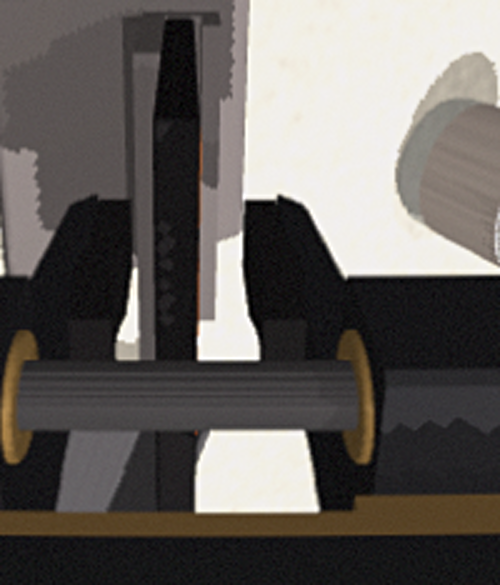

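```bash
python3 -m creep '[[[0,0,0],[-1.5,2,0],0.75],[[0,0,0],[-1.5,2,0],0.85],[[0,0,0],[-1.5,2,0],1],[[0,0,0],[-1.5,2,0],1],[[0,0,0],[-1.5,2,0],1]]' 25; python3 g1.py 0
python3 - <<'E'
from h import *
c=cam("wrist");save(c,"w4.png",(180,150,380,384),2.5)
E
```

```text
clock: 2.38
tcp_pos: [0.4088, 0.2968, 0.2115]
orientation: [-0.072, 0.927, 0.255, 0.264]
contact_force: [-0.5, -2.0, 1.8]
gripper_width: 0.0078
[0.4774 0.337  0.0867]
clock 2.3833 turn [-0.1 -0.2  0.2] |0.3| shift [2.6 0.2 1. ] |2.8|
```

View pics/w4.png

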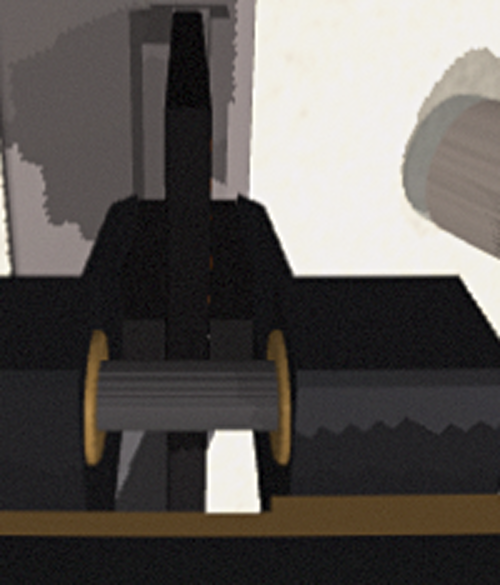

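Gripped at 7.8 mm. Next I pull it out along its own plane.

```bash
python3 -m creep '[[[0,0,0],[0,0,-8],1],[[0,0,0],[0,0,-25],1],[[0,0,0],[0,0,-50],1],[[0,0,0],[0,0,-80],1],[[0,0,0],[0,0,-110],1]]' 25
cat > g2.py <<'E'
from h import *
import sys
# place: args yaw, slot x,y, grasp height
yaw,x,y,z=map(float,sys.argv[1:5])
goto(frame([np.sin(yaw),-np.cos(yaw),0],[0,0,-1]),[x,y,z])
E
python3 g2.py 1.70 .539 .0117 .26
```

```text
clock: 2.85
tcp_pos: [0.3577, 0.2668, 0.3054]
orientation: [-0.072, 0.928, 0.256, 0.262]
contact_force: [-0.4, -0.4, -0.4]
gripper_width: 0.008
clock 2.85 turn [ -6.4 -31.1  22.8] |39.1| shift [ 74.4 312.  -73.1] |329.0|
```

```bash
python3 -m creep '[[[-0.8,-4,3],[5,20,-12],1],[[-2,-9,6.5],[12,52,-22],1],[[-3,-14,10],[20,86,-30],1],[[-4,-19,14],[29,120,-38],1],[[-5,-24,17.5],[37,156,-46],1]]'
python3 g2.py 1.70 .539 .0117 .26
```

```text
clock: 3.27
tcp_pos: [0.4449, 0.1359, 0.3653]
orientation: [-0.016, 0.992, 0.109, 0.061]
contact_force: [1.2, -0.0, -0.7]
gripper_width: 0.0079
clock 3.2667 turn [-1.4 -7.1  5.1] |8.8| shift [ 69.8 140.9 -35.8] |161.3|
```

```bash
python3 -m creep '[[[-0.5,-2,1.5],[18,36,-10],1],[[-1,-5,3.5],[36,72,-20],1],[[-1.4,-7.1,5.1],[54,108,-29],1],[[-1.4,-7.1,5.1],[70,140,-36],1],[[-1.4,-7.1,5.1],[70,141,-36],1]]'
python3 - <<'E'
from h import *
import pickle
D={}
for n in("scene","top","wrist"):
    D[n]=cam(n)
pickle.dump(D,open("d2.pkl","wb"))
save(D["wrist"],"w5.png",None,1.5);save(D["top"],"t5.png",(170,130,345,245),4.5);save(D["scene"],"s5.png",(180,130,320,260),5)
E
python3 g2.py 1.70 .539 .0117 .26
```

```text
clock: 3.68
tcp_pos: [0.5425, 0.0084, 0.4081]
orientation: [0.002, 0.998, 0.064, 0.004]
contact_force: [-0.7, -0.7, -0.6]
gripper_width: 0.0076
clock 3.8333 turn [-0.  -0.1  0.1] |0.2| shift [-0.1  1.4 -1.6] |2.1|
```

View pics/w5.png

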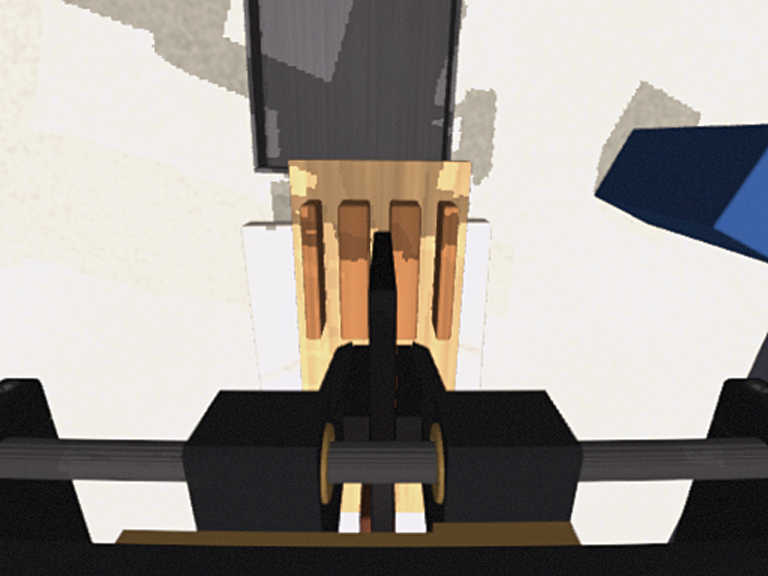

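View pics/t5.png

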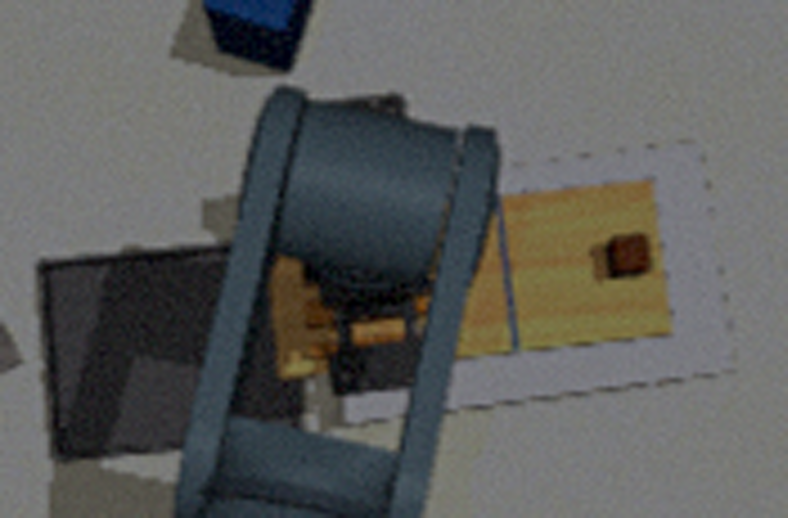

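View pics/s5.png

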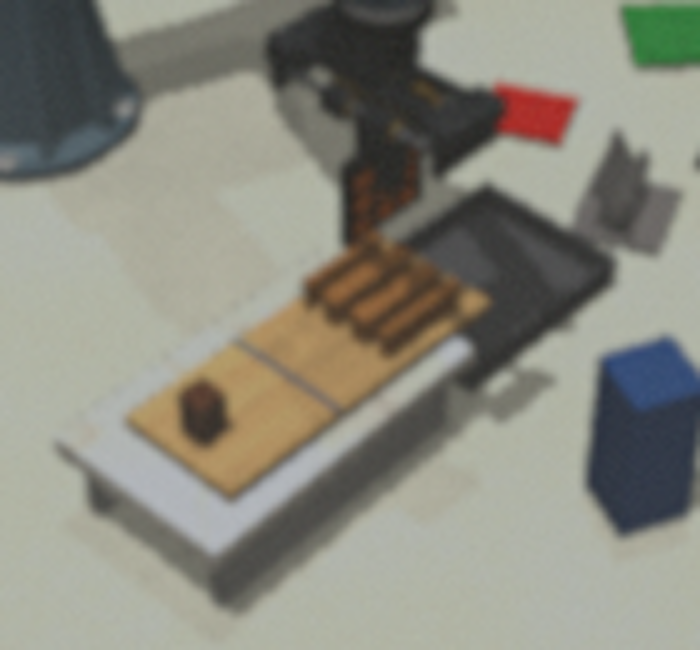

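```bash
python3 - <<'E'
from h import *
import pickle
c=pickle.load(open("d2.pkl","rb"))["wrist"];save(c,"w5c.png",(190,100,320,240),5)
E
```

```text
(no output)
```

View pics/w5c.png

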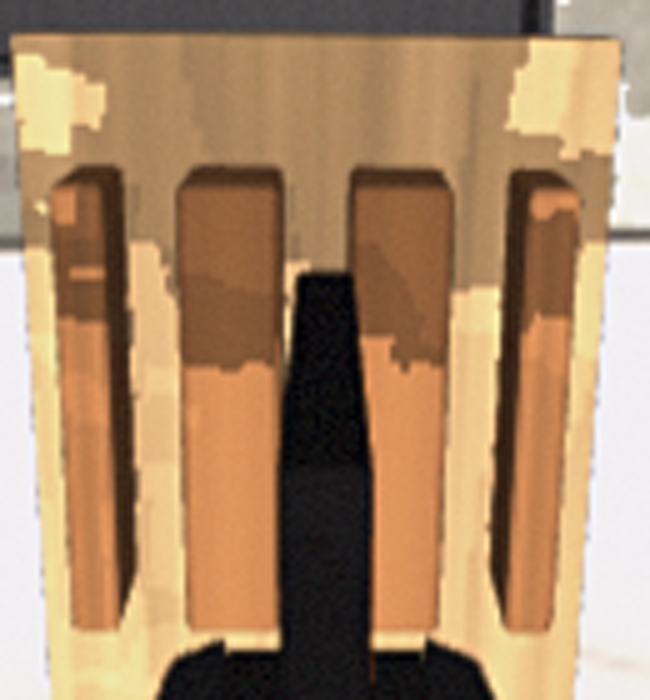

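```bash
python3 - <<'E'
from h import *
import pickle
c=pickle.load(open("d2.pkl","rb"))["wrist"]
f=lambda a:np.array(a,float)/5+[190,100]-.4
P=onz(c,f([(181,186),(277,186),(354,186),(449,186),(188,630),(278,630),(371,630),(440,630),(53,190),(580,190),(72,630),(552,630)]),.132)
print(P)
print("slot width",np.linalg.norm(P[1]-P[2]),np.linalg.norm(P[5]-P[6]),"len",np.linalg.norm(P[0]-P[4]),np.linalg.norm(P[3]-P[7]))
F=P[[0,1,2,3,8,9]][:, :2];
far=(P[0]+P[3]+P[1]+P[2])/4; near=(P[4]+P[5]+P[6]+P[7])/4
d=far-near;yaw=np.arctan2(d[1],d[0]);print("far",far,"near",near,"mid",(far+near)/2,"yaw",yaw)
print("outer",(P[8]+P[9])/2,(P[10]+P[11])/2)
p,R,s=tool();g=p+.147*R.as_matrix()[:,2];print("grasp",g,"tool y",R.as_matrix()[:,1])
bot=onz(c,f([(300,272),(356,272)]),g[2]-.062);print("bot far",bot,np.linalg.norm(bot[0]-bot[1]))
top=onz(c,f([(280,465),(371,465)]),g[2]+.018);print("top far",top,np.linalg.norm(top[0]-top[1]))
top=onz(c,f([(282,640),(371,640)]),g[2]+.018);print("top near",top)
E
```

```text
[[ 0.5089  0.0554  0.132 ]
 [ 0.5262  0.0577  0.132 ]
 [ 0.54    0.0595  0.132 ]
 [ 0.5571  0.0617  0.132 ]
 [ 0.519  -0.033   0.132 ]
 [ 0.537  -0.0307  0.132 ]
 [ 0.5556 -0.0283  0.132 ]
 [ 0.5694 -0.0265  0.132 ]
 [ 0.486   0.0518  0.132 ]
 [ 0.5808  0.0641  0.132 ]
 [ 0.4958 -0.036   0.132 ]
 [ 0.5918 -0.0236  0.132 ]]
slot width 0.013952691144340338 0.01874707713920319 len 0.08899921684934117 0.08905462300814491
far [0.5331 0.0586 0.132 ] near [ 0.5452 -0.0296  0.132 ] mid [0.5391 0.0145 0.132 ] yaw 1.707707528179413
outer [0.5334 0.0579 0.132 ] [ 0.5438 -0.0298  0.132 ]
grasp [0.5392 0.0132 0.2584] tool y [ 0.1306 -0.9914 -0.0008]
bot far [[0.5314 0.056  0.1964]
 [0.5391 0.057  0.1964]] 0.007732124798659706
top far [[0.5307 0.0562 0.2764]
 [0.5383 0.0572 0.2764]] 0.0076256454278024865
top near [[0.5328 0.04   0.2764]
 [0.5406 0.041  0.2764]]
```

```bash
python3 g2.py 1.69 .5376 .0147 .203
```

```text
clock 3.8333 turn [-0.  -0.1  0.7] |0.7| shift [-1.2 -1.7 55.4] |55.4|
```

```bash
python3 -m creep '[[[0,0,0.3],[-0.5,-0.7,15],1],[[0,-0.1,0.7],[-1.2,-1.7,32],1],[[0,-0.1,0.7],[-1.2,-1.7,47],1],[[0,-0.1,0.7],[-1.2,-1.7,55],1],[[0,-0.1,0.7],[-1.2,-1.7,55],1]]'
python3 - <<'E'
from h import *
import pickle
c=cam("wrist");pickle.dump(c,open("w6.pkl","wb"))
save(c,"w6.png",(190,100,330,240),5)
E
python3 g2.py 1.69 .5376 .0147 .203
```

```text
clock: 4.25
tcp_pos: [0.5367, 0.0161, 0.3486]
orientation: [-0.001, 0.998, 0.061, -0.001]
contact_force: [-0.9, 0.0, -1.6]
gripper_width: 0.0077
clock 4.3 turn [-0.1  0.   0.1] |0.1| shift [0.1 1.1 0. ] |1.1|
```

View pics/w6.png

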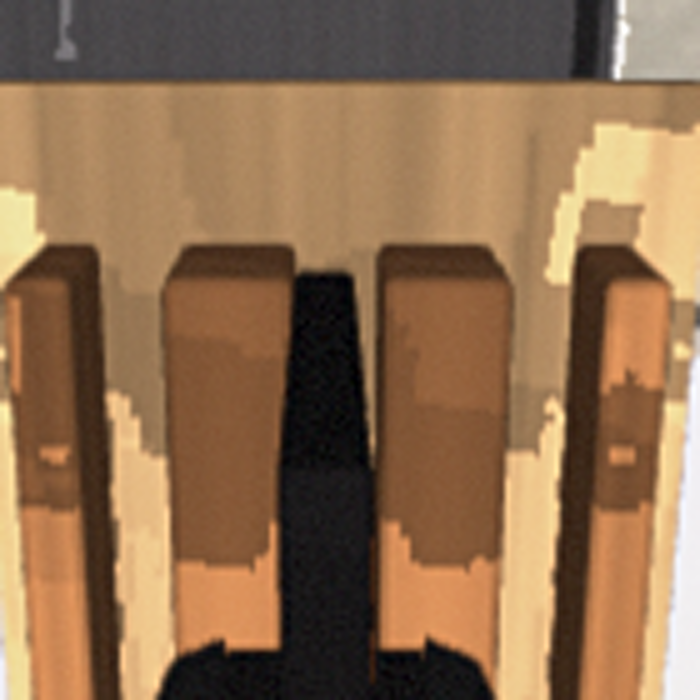

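```bash
python3 -m creep '[[[0,0,0],[1.7,1.5,0],1],[[0,0,0],[1.7,2,0],1],[[0,0,0],[1.7,2,5],1],[[0,0,0],[1.7,2,12],1],[[0,0,0],[1.7,2,18],1]]'
python3 - <<'E'
from h import *
import pickle
c=cam("wrist");save(c,"w7.png",(190,100,330,240),5)
p,R,s=tool();print(p+.147*R.as_matrix()[:,2],s["contact_force"])
E
```

```text
clock: 4.72
tcp_pos: [0.5415, 0.0126, 0.3366]
orientation: [0.001, 0.998, 0.06, 0.003]
contact_force: [-15.3, -0.2, 46.9]
gripper_width: 0.008
[0.542  0.0123 0.1894] [-9.0314 -0.7299 25.0096]
```

View pics/w7.png

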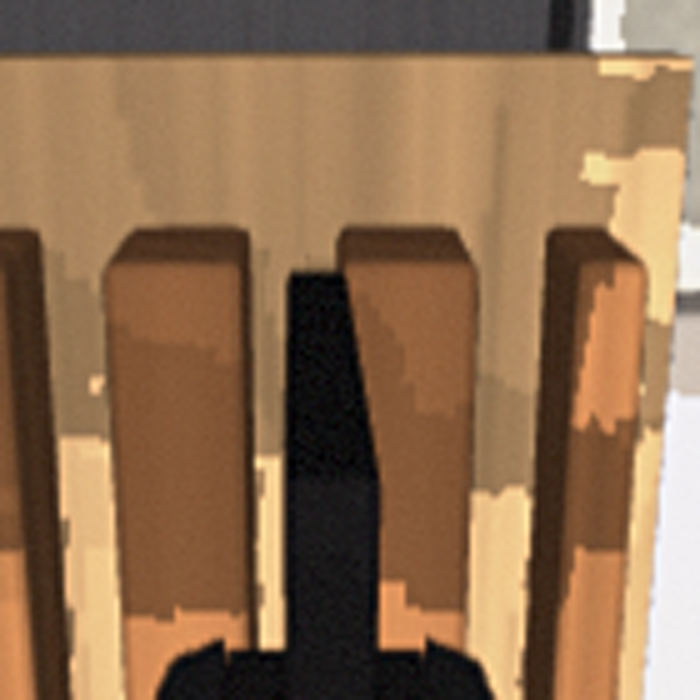

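```bash
python3 -m creep '[[[0,0,0],[0,0,-5],1],[[0,0,0],[0,0,-12],1],[[0,0,0],[0,0,-18],1],[[0,0,0],[0,0,-18],1],[[0,0,0],[0,0,-18],1]]' 30
python3 - <<'E'
from h import *
import pickle
c=cam("wrist");save(c,"w8.png",(190,100,330,240),5)
p,R,s=tool();print(p+.147*R.as_matrix()[:,2],s["contact_force"],R.as_matrix()[:,2])
E
python3 g2.py 1.69 .5376 .0147 .203
```

```text
clock: 5.18
tcp_pos: [0.5403, 0.0129, 0.3509]
orientation: [-0.0, 0.998, 0.06, 0.001]
contact_force: [-0.2, 0.3, -0.7]
gripper_width: 0.0076
[0.5403 0.013  0.2035] [ 0.3723  0.0585 -0.7567] [ 0.0013  0.0005 -1.    ]
clock 5.2333 turn [-0.  -0.1  0. ] |0.1| shift [-2.3 -2.1  0.5] |3.2|
```

View pics/w8.png

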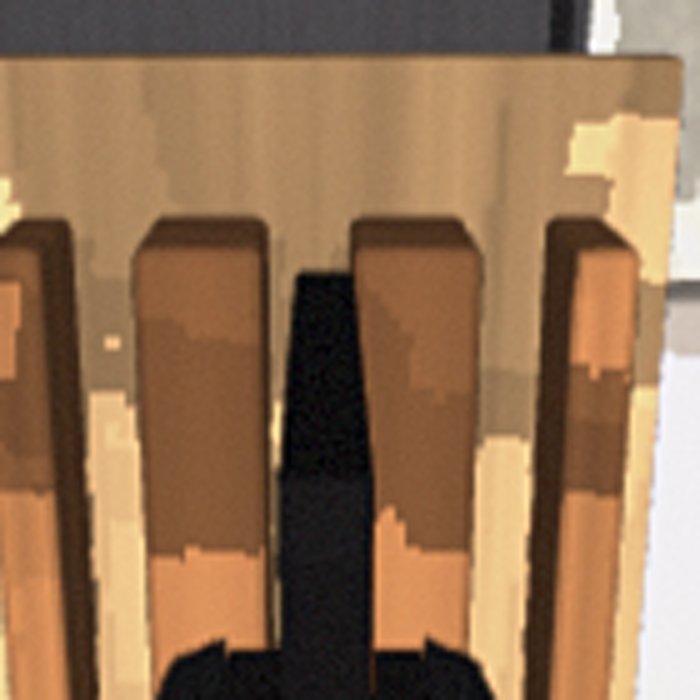

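```bash
python3 -m creep '[[[0,0,0],[-1,-1,0],1],[[0,0,0],[-2.3,-2,0],1],[[0,0,0],[-2.3,-2,0],1],[[0,0,0],[-2.3,-2,0],1],[[0,0,0],[-2.3,-2,0],1]]' 30
python3 -m creep '[[[0,0,0],[0,0,0],1],[[0,0,0],[0,0,0],1],[[0,0,0],[0,0,0],1],[[0,0,0],[0,0,0],1],[[0,0,0],[0,0,0],1]]' 30
python3 - <<'E'
from h import *
import pickle
c=cam("wrist");save(c,"w9.png",(190,100,330,240),5)
p,R,s=tool();print(p+.147*R.as_matrix()[:,2],s["contact_force"],R.as_matrix()[:,2])
E
python3 g2.py 1.69 .5376 .0147 .203
```

```text
clock: 5.65
tcp_pos: [0.5377, 0.0147, 0.3507]
orientation: [-0.0, 0.998, 0.06, 0.001]
contact_force: [1.5, -0.8, -1.3]
gripper_width: 0.0077
clock: 6.07
tcp_pos: [0.5378, 0.0146, 0.3509]
orientation: [-0.0, 0.998, 0.06, 0.001]
contact_force: [-0.1, 0.2, -1.4]
gripper_width: 0.0079
[0.538  0.0147 0.2039] [-0.9476 -0.4679 -1.5229] [ 0.0017  0.0004 -1.    ]
clock 6.1167 turn [-0.  -0.1  0. ] |0.1| shift [-0.1 -0.1  0.9] |0.9|
```

View pics/w9.png

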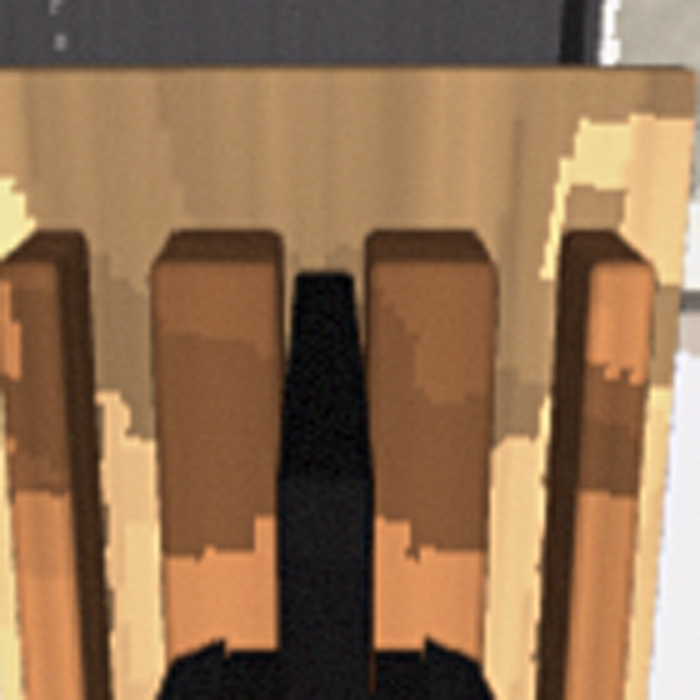

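Centred in the slot: slot 282–367, mould 295–352. Descending.

```bash
python3 -m creep '[[[0,0,0],[0,0,5],1],[[0,0,0],[0,0,10],1],[[0,0,0],[0,0,16],1],[[0,0,0],[0,0,22],1],[[0,0,0],[0,0,24],1]]' 30
python3 g2.py 1.69 .5378 .0147 .164
```

```text
clock: 6.53
tcp_pos: [0.5373, 0.0147, 0.3252]
orientation: [-0.0, 0.998, 0.06, -0.0]
contact_force: [0.0, 0.5, -1.2]
gripper_width: 0.0077
clock 6.5333 turn [-0.1  0.   0. ] |0.1| shift [ 0.5  0.1 14.2] |14.3|
```

```bash
python3 -m creep '[[[0,0,0],[0.3,0,3],1],[[0,0,0],[0.3,0,6],1],[[0,0,0],[0.3,0,9],1],[[0,0,0],[0.3,0,11],1],[[0,0,0],[0.3,0,12],1]]' 30
python3 g2.py 1.69 .5378 .0147 .164
python3 - <<'E'
from h import *
c=cam("scene");save(c,"s10.png",(220,130,320,230),6)
E
```

```text
clock: 6.95
tcp_pos: [0.538, 0.0147, 0.3145]
orientation: [-0.0, 0.998, 0.06, 0.001]
contact_force: [-0.6, -0.3, -1.2]
gripper_width: 0.0081
clock 6.95 turn [-0.  -0.1  0. ] |0.1| shift [-0.2 -0.1  3.5] |3.5|
```

View pics/s10.png

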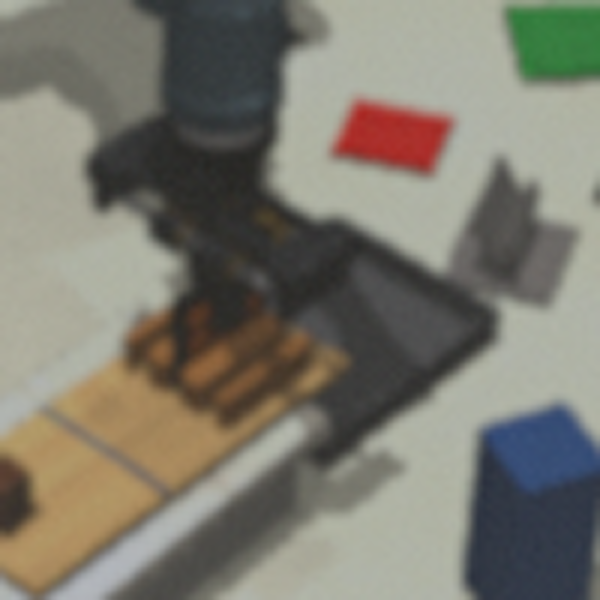

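```bash
python3 -m creep '[[[0,0,0],[0,0,1],1],[[0,0,0],[0,0,2],1],[[0,0,0],[0,0,3],1],[[0,0,0],[0,0,3],1],[[0,0,0],[0,0,3],1]]' 30
```

```text
clock: 7.42
tcp_pos: [0.5381, 0.0147, 0.3119]
orientation: [-0.0, 0.998, 0.06, 0.001]
contact_force: [-0.0, -0.4, -0.7]
gripper_width: 0.0079
```

```bash
python3 -m creep '[[[0,0,0],[0,0,0.5],1],[[0,0,0],[0,0,1],1],[[0,0,0],[0,0,1.5],1],[[0,0,0],[0,0,1.5],1],[[0,0,0],[0,0,1.5],1]]' 30
```

```text
clock: 7.83
tcp_pos: [0.5381, 0.0147, 0.3103]
orientation: [-0.0, 0.998, 0.06, 0.001]
contact_force: [0.5, 0.6, -0.4]
gripper_width: 0.0076
```

```bash
python3 -m creep '[[[0,0,0],[0,0,0.7],1],[[0,0,0],[0,0,1.4],1],[[0,0,0],[0,0,2],1],[[0,0,0],[0,0,2],1],[[0,0,0],[0,0,2],1]]' 30
```

```text
clock: 8.25
tcp_pos: [0.5381, 0.0147, 0.3083]
orientation: [-0.0, 0.998, 0.06, 0.001]
contact_force: [-0.9, 0.3, 0.1]
gripper_width: 0.0074
```

```bash
python3 - <<'E'
from h import *
c=cam("wrist");save(c,"w11.png",(190,100,330,240),5)
E
```

```text
(no output)
```

View pics/w11.png

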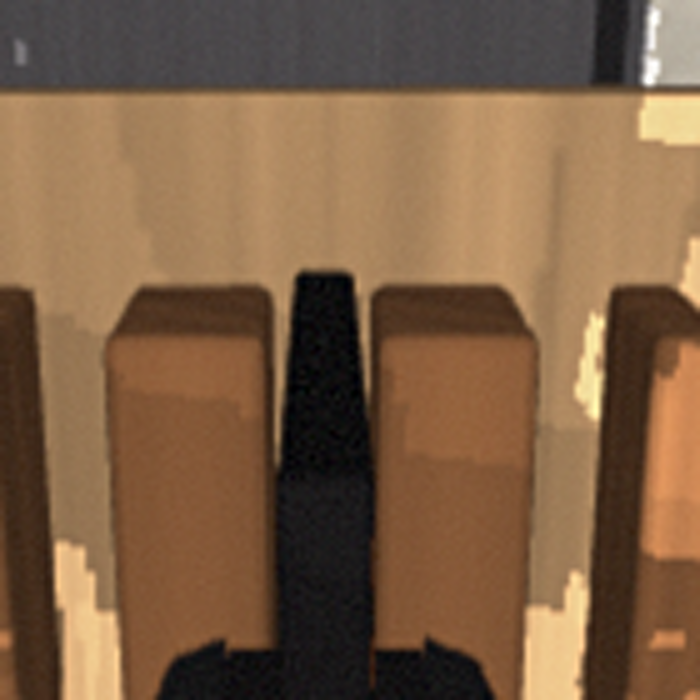

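```bash
python3 -m creep '[[[0,0,0],[0,0,0.5],1],[[0,0,0],[0,0,1],1],[[0,0,0],[0,0,1.5],1],[[0,0,0],[0,0,1.5],1],[[0,0,0],[0,0,1.5],1]]' 30
```

```text
clock: 8.72
tcp_pos: [0.5381, 0.0147, 0.3069]
orientation: [-0.0, 0.998, 0.06, 0.001]
contact_force: [0.0, 0.2, -0.3]
gripper_width: 0.0076
```

```bash
python3 -m creep '[[[0,0,0],[0,0,0.5],1],[[0,0,0],[0,0,1],1],[[0,0,0],[0,0,1],1],[[0,0,0],[0,0,1],1],[[0,0,0],[0,0,1],1]]' 30
```

```text
clock: 9.13
tcp_pos: [0.5382, 0.0148, 0.3068]
orientation: [-0.0, 0.998, 0.06, 0.001]
contact_force: [-1.8, 1.3, 6.5]
gripper_width: 0.008
```

Touched down at 6.5 N. Releasing it and rising.

```bash
python3 -m creep '[[[0,0,0],[0,0,-0.5],0.85],[[0,0,0],[0,0,-0.5],0.7],[[0,0,0],[0,0,-0.5],0.6],[[0,0,0],[0,0,-0.5],0.5],[[0,0,0],[0,0,-0.5],0.5]]' 30
python3 - <<'E'
from h import *
c=cam("wrist");save(c,"w12.png",(170,100,350,280),4)
E
```

```text
clock: 9.55
tcp_pos: [0.5381, 0.0146, 0.3062]
orientation: [-0.0, 0.998, 0.06, 0.001]
contact_force: [0.3, 0.4, -0.2]
gripper_width: 0.0379
```

View pics/w12.png

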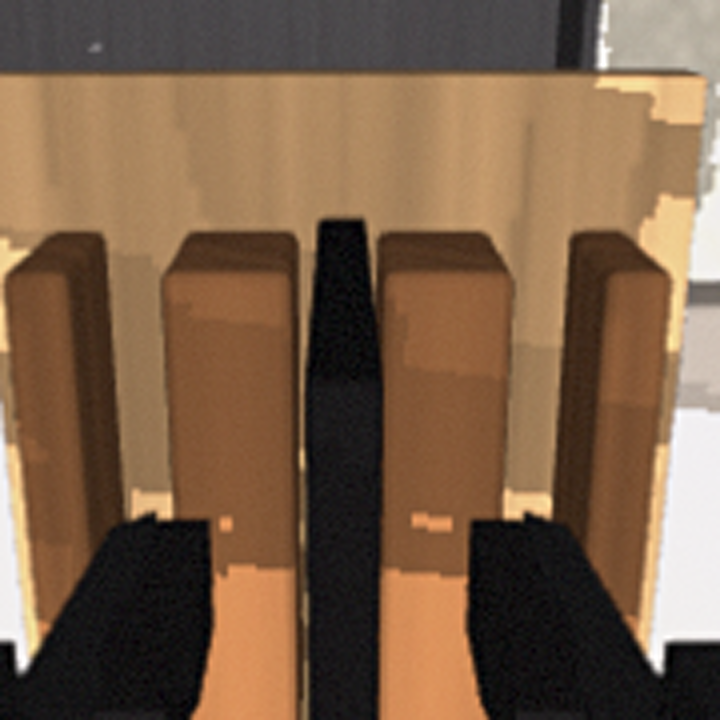

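```bash
python3 -m creep '[[[0,0,0],[0,0,-12],0.5],[[0,0,0],[0,0,-35],0.4],[[0,0,0],[0,0,-65],0.3],[[0,0,0],[0,0,-95],0.2],[[0,0,0],[0,0,-120],0.2]]' 30
python3 g2.py 1.69 .5640 -.1865 .24
```

```text
clock: 10.02
tcp_pos: [0.5379, 0.0146, 0.4294]
orientation: [0.0, 0.998, 0.06, 0.002]
contact_force: [-0.4, 0.5, -0.6]
gripper_width: 0.0687
clock 10.0167 turn [ 0.  -0.2  0. ] |0.2| shift [  1.7 202.8  42.5] |207.2|
```

```bash
python3 -m creep '[[[0,0,0],[0,35,0],0.2],[[0,0,0],[1,75,5],0.2],[[0,0,0],[1,116,18],0.2],[[0,0,0],[1.7,157,30],0.2],[[0,0,0],[1.7,195,40],0.2]]' 30
python3 -m creep '[[[0,0,0],[0,8,2],0.2],[[0,0,0],[0,8,2],0.2],[[0,0,0],[0,8,2],0.2],[[0,0,0],[0,8,2],0.2],[[0,0,0],[0,8,2],0.2]]' 30
python3 - <<'E'
from h import *
import pickle
D={n:cam(n) for n in("scene","top","wrist")};pickle.dump(D,open("d3.pkl","wb"))
save(D["wrist"],"w13.png",None,1.5);save(D["top"],"t13.png",(170,130,345,245),4.5);save(D["scene"],"s13.png",(180,130,320,260),5)
E
python3 g2.py 1.69 .5640 -.1865 .24
```

```text
clock: 10.43
tcp_pos: [0.563, -0.1804, 0.3871]
orientation: [0.0, 0.998, 0.06, 0.001]
contact_force: [0.5, 1.1, 0.2]
gripper_width: 0.0703
clock: 10.85
tcp_pos: [0.5641, -0.185, 0.3853]
orientation: [-0.0, 0.998, 0.061, 0.001]
contact_force: [0.3, 0.1, 0.8]
gripper_width: 0.0705
clock 11.0 turn [ 0.  -0.1  0.1] |0.2| shift [-0.3  1.2 -2. ] |2.3|
```

View pics/w13.png

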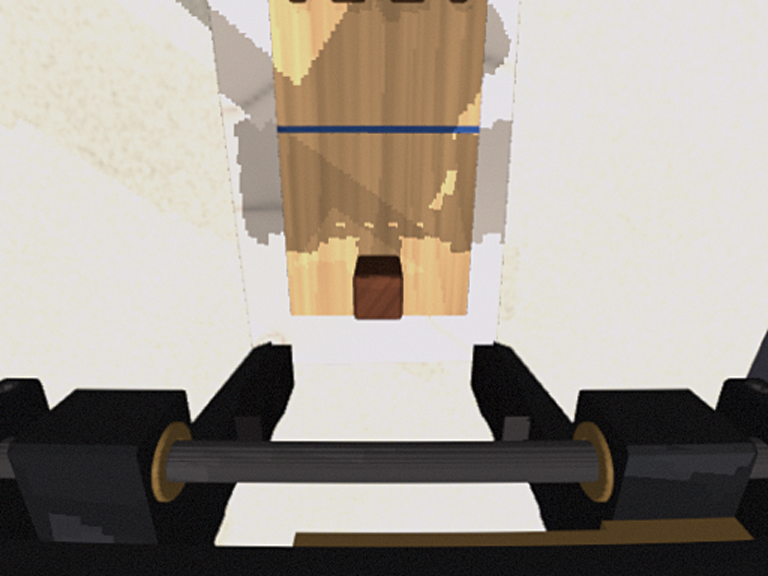

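View pics/t13.png

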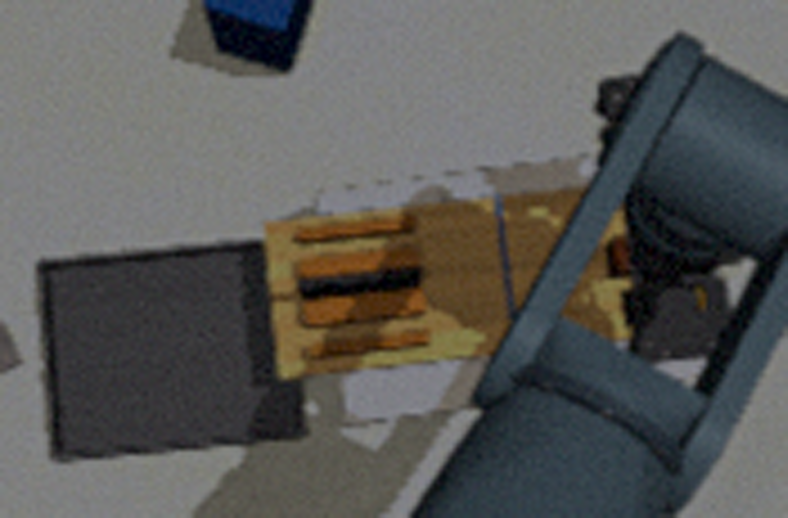

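View pics/s13.png

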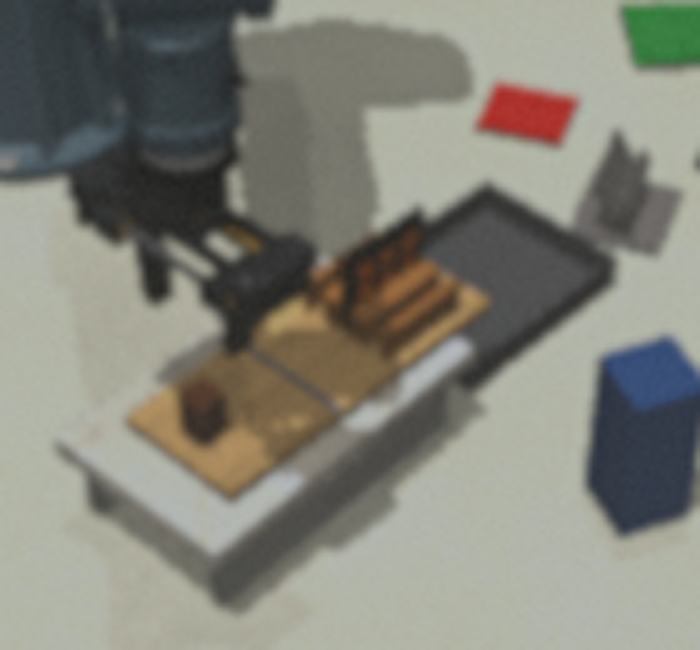

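```bash
python3 - <<'E'
from h import *
import pickle
c=pickle.load(open("d3.pkl","rb"))["wrist"];save(c,"w13a.png",(130,0,360,250),2.6)
f=lambda a:np.array(a,float)/1.5-.3
P=onz(c,f([(354,279),(402,279),(404,319),(354,319)]),.147);print("post",P,P.mean(0),np.linalg.norm(np.diff(P,axis=0),axis=1))
L=onz(c,f([(277,129),(480,129)]),.102);d=L[0]-L[1];print("line",L,L.mean(0),np.linalg.norm(d),"board yaw",np.arctan2(d[1],d[0])-np.pi/2+0)
T=onz(c,f([(290,316),(469,316)]),.102);d=T[0]-T[1];print("tail",T,np.linalg.norm(d),np.arctan2(d[1],d[0])-np.pi/2)
E
```

```text
post [[ 0.5482 -0.175   0.147 ]
 [ 0.5744 -0.1718  0.147 ]
 [ 0.5788 -0.1954  0.147 ]
 [ 0.5506 -0.1988  0.147 ]] [ 0.563  -0.1852  0.147 ] [0.0264 0.024  0.0284]
line [[ 0.4921 -0.1023  0.102 ]
 [ 0.6118 -0.0876  0.102 ]] [ 0.552 -0.095  0.102] 0.12057518590940129 board yaw -4.5900620365723
tail [[ 0.5063 -0.2219  0.102 ]
 [ 0.6278 -0.2071  0.102 ]] 0.12242050916771435 -4.59151110808485
```

View pics/w13a.png

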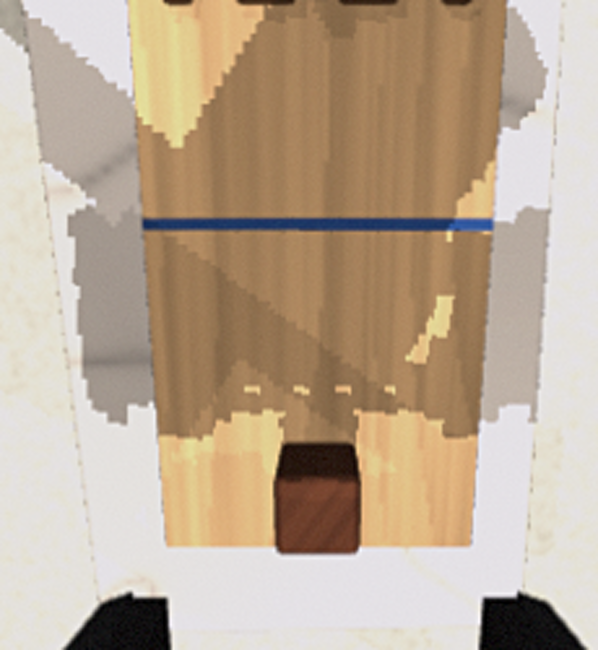

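```bash
python3 - <<'E'
from h import *
import pickle
D=pickle.load(open("d3.pkl","rb"));c=D["wrist"]
f=lambda a:np.array(a,float)/2.6+[130,0]-.3
P=onz(c,f([(26,40),(99,590),(556,150),(523,590)]),.09)
for a,b in((0,1),(2,3)):
    d=P[a]-P[b];print(P[a],P[b],np.arctan2(d[1],d[0]))
T=D["top"];f=lambda a:np.array(a,float)/4.5+[170,130]-.4
save(T,"t13a.png",(230,150,320,240),8)
D0=pickle.load(open("d0.pkl","rb"))["top"];save(D0,"t0a.png",(235,155,345,235),7)
E
python3 g2.py 1.693 .5632 -.186 .130
```

```text
[ 0.4476 -0.0483  0.09  ] [ 0.4775 -0.2501  0.09  ] 1.718283976387103
[ 0.6314 -0.0602  0.09  ] [ 0.655  -0.2286  0.09  ] 1.7106167313048637
clock 11.0 turn [ 0.  -0.1 -0. ] |0.1| shift [ -1.3   0.5 108. ] |108.0|
```

View pics/t0a.png

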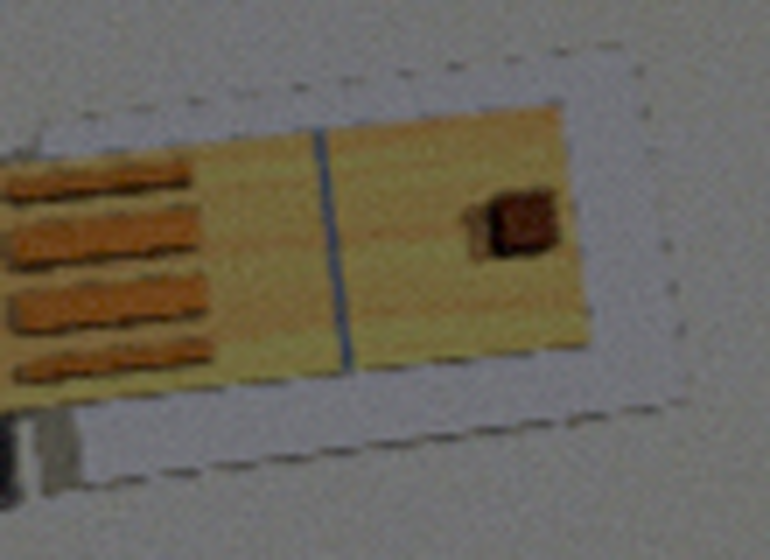

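```bash
python3 -m creep '[[[0,0,0],[-1.3,0.5,20],0.2],[[0,-0.1,0],[-1.3,0.5,48],0.2],[[0,-0.1,0],[-1.3,0.5,76],0.2],[[0,-0.1,0],[-1.3,0.5,98],0.3],[[0,-0.1,0],[-1.3,0.5,107],0.35]]' 30
python3 -m creep '[[[0,0,0],[0,0,0],0.45],[[0,0,0],[0,0,0],0.45],[[0,0,0],[0,0,0],0.45],[[0,0,0],[0,0,0],0.45],[[0,0,0],[0,0,0],0.45]]' 30
python3 g2.py 1.693 .5632 -.186 .130
python3 - <<'E'
from h import *
c=cam("wrist");save(c,"w14.png",None,1.5)
E
```

```text
clock: 11.42
tcp_pos: [0.5618, -0.1859, 0.2741]
orientation: [-0.001, 0.998, 0.06, -0.002]
contact_force: [-0.2, 0.5, 0.3]
gripper_width: 0.0591
clock: 11.83
tcp_pos: [0.5634, -0.1875, 0.279]
orientation: [0.001, 0.998, 0.06, 0.001]
contact_force: [0.1, 0.3, -0.8]
gripper_width: 0.0485
clock 11.8333 turn [ 0.1 -0.1 -0.1] |0.2| shift [-0.1 -1.5  2. ] |2.5|
```

View pics/w14.png

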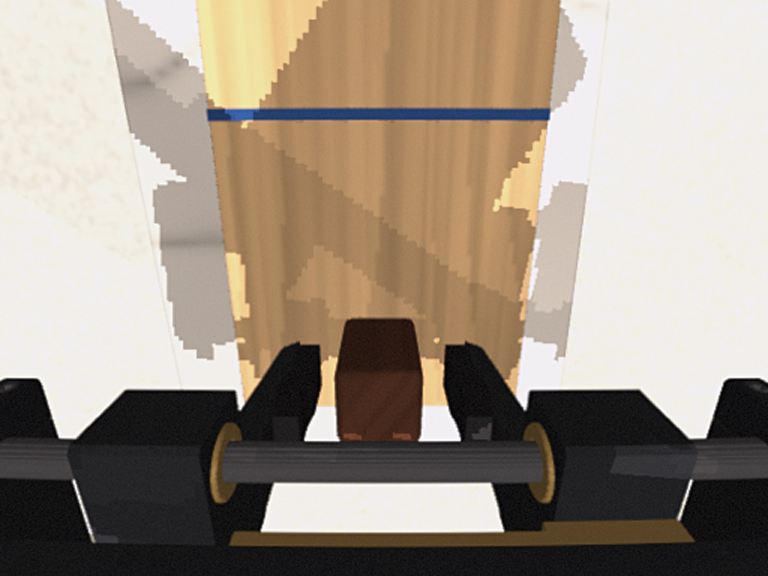

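```bash
python3 -m creep '[[[0,0,0],[-0.3,-1,1],0.5],[[0,0,0],[-0.3,-1.5,2],0.6],[[0,0,0],[-0.3,-1.5,2],0.8],[[0,0,0],[-0.3,-1.5,2],0.9],[[0,0,0],[-0.3,-1.5,2],0.9]]' 45
python3 -m creep '[[[0,0,0],[0,0,0],0.9],[[0,0,0],[0,0,0],0.9],[[0,0,0],[0,0,0],0.9],[[0,0,0],[0,0,0],0.9],[[0,0,0],[0,0,0],0.9]]' 45
python3 - <<'E'
from h import *
p,R,s=tool();print(p,R.as_matrix(),s["contact_force"],s["ft_torque"])
u=np.array([np.cos(1.711),np.sin(1.711),0])
# slide: line mid -> edge
line=np.array([.5525,-.096,.102]);edge=np.array([.5292,.0367,.09]);print("dist",(edge-line)@u, "tool:",R.inv().apply(u))
E
```

```text
clock: 12.3
tcp_pos: [0.5623, -0.1858, 0.2752]
orientation: [-0.0, 0.998, 0.06, -0.0]
contact_force: [-0.3, 0.2, 0.4]
gripper_width: 0.0273
clock: 12.72
tcp_pos: [0.5623, -0.1858, 0.2752]
orientation: [-0.0, 0.998, 0.06, -0.0]
contact_force: [0.3, 0.4, -0.4]
gripper_width: 0.0277
[ 0.5623 -0.1858  0.2752] [[ 0.9928  0.1196 -0.0004]
 [ 0.1196 -0.9928  0.0004]
 [-0.0003 -0.0005 -1.    ]] [ 0.3162  0.3596 -0.4327] [0.0703 0.1106 0.0229]
dist 0.13465394213821608 tool: [-0.0204 -0.9998  0.0005]
```

```bash
python3 -m creep '[[[0,0,0],[0,-3,0],0.9],[[0,0,0],[-0.2,-9,0],0.9],[[0,0,0],[-0.3,-16,0],0.9],[[0,0,-0.2],[-0.5,-23,0],0.9],[[0,0,-0.2],[-0.6,-30,0],0.9]]' 45
python3 -m creep '[[[0,0,0],[-0.1,-7,0],0.9],[[0,0,-0.2],[-0.3,-14,0],0.9],[[0,0,-0.3],[-0.4,-21,0],0.9],[[0,0,-0.4],[-0.6,-28,0],0.9],[[0,0,-0.4],[-0.7,-35,0],0.9]]' 45
python3 -m creep '[[[0,0,0],[-0.1,-7,0],0.9],[[0,0,-0.2],[-0.3,-14,0],0.9],[[0,0,-0.3],[-0.4,-21,0],0.9],[[0,0,-0.4],[-0.6,-28,0],0.9],[[0,0,-0.4],[-0.7,-33,0],0.9]]' 45
python3 -m creep '[[[0,0,0],[0,0,0],0.9],[[0,0,0],[0,0,0],0.9],[[0,0,0],[0,0,0],0.9],[[0,0,0],[0,0,0],0.9],[[0,0,0],[0,0,0],0.9]]' 45
python3 - <<'E'
from h import *
import pickle
D={n:cam(n) for n in("scene","top","wrist")};pickle.dump(D,open("d4.pkl","wb"))
save(D["wrist"],"w15.png",None,1.5);save(D["scene"],"s15.png",(180,130,320,260),5)
save(D["top"],"t15.png",(170,130,345,245),4.5)
p,R,s=tool();print(p,R.as_matrix()[:,:2],s["contact_force"],s["ft_torque"])
E
```

```text
clock: 13.13
tcp_pos: [0.5581, -0.1554, 0.2755]
orientation: [0.0, 0.998, 0.062, 0.0]
contact_force: [0.4, -2.3, -1.3]
gripper_width: 0.0275
clock: 13.55
tcp_pos: [0.5532, -0.1208, 0.2755]
orientation: [0.0, 0.998, 0.065, 0.0]
contact_force: [0.6, -4.4, -0.2]
gripper_width: 0.0273
clock: 13.97
tcp_pos: [0.5482, -0.0881, 0.2755]
orientation: [0.0, 0.998, 0.069, 0.0]
contact_force: [0.9, -3.6, 1.2]
gripper_width: 0.0278
clock: 14.38
tcp_pos: [0.5481, -0.0881, 0.2752]
orientation: [-0.001, 0.998, 0.069, -0.0]
contact_force: [-0.7, 4.6, 3.3]
gripper_width: 0.0275
[ 0.5481 -0.0882  0.2752] [[ 0.9906  0.1367]
 [ 0.1367 -0.9906]
 [-0.0006 -0.0025]] [1.112  5.7688 3.2697] [ 0.7601  0.0714 -0.0301]
```

View pics/w15.png

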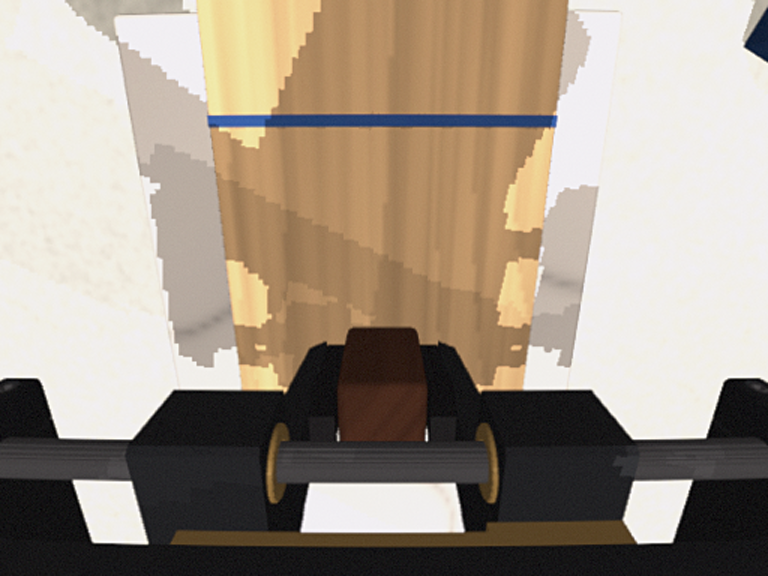

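View pics/s15.png

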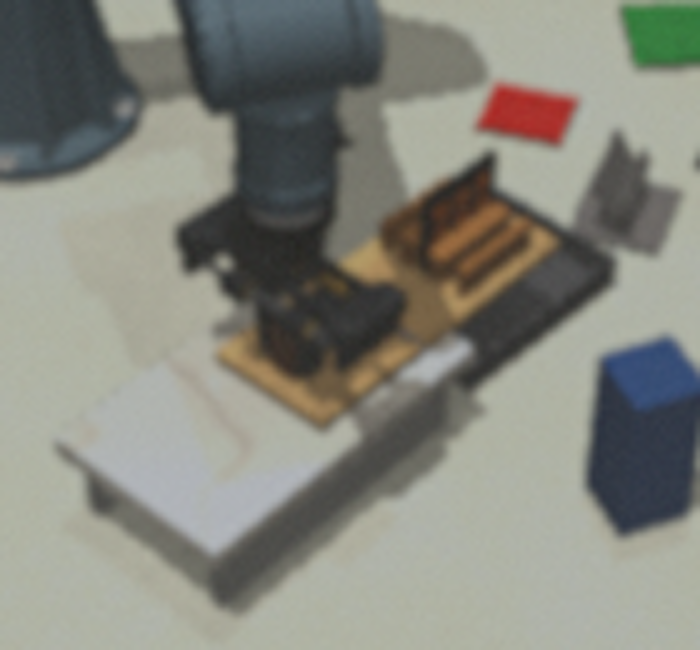

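View pics/t15.png

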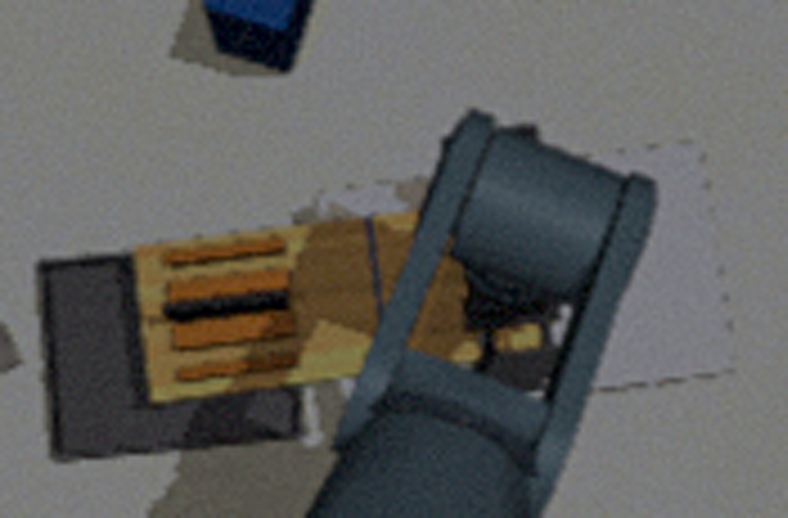

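```bash
cat > m.py <<'E'
from h import *
import sys,json
def meas(c,edge,line):
    f=lambda a:np.array(a,float)/1.5-.3
    E=onz(c,f(edge),.09);L=onz(c,f(line),.102)
    e=E[-1]-E[0];e/=np.linalg.norm(e);n=np.array([-e[1],e[0],0]);d=(L-E[0])@n
    l=L[1]-L[0];print("edge",E,"line",L,"len",np.linalg.norm(l),"dist line ends to edge",d,"mid",d.mean(),"skew",np.degrees(np.arctan2(l[1],l[0])-np.arctan2(e[1],e[0])),"outward yaw",np.arctan2(n[1],n[0]))
E
python3 - <<'E'
from m import *;import pickle
c=pickle.load(open("d4.pkl","rb"))["wrist"]
meas(c,[(117,15),(196,14),(568,11.5),(620,11.5)],[(209,121),(557,121)])
save(c,"w15e.png",(70,0,420,30),2.2)
E
```

```text
edge [[0.4384 0.0256 0.09  ]
 [0.4663 0.0292 0.09  ]
 [0.5949 0.0479 0.09  ]
 [0.6131 0.0507 0.09  ]] line [[ 0.4763 -0.0056  0.102 ]
 [ 0.5957  0.0109  0.102 ]] len 0.1205642053878185 dist line ends to edge [-0.0363 -0.0369] mid -0.036639008119710076 skew -0.28687917712137967 outward yaw 1.7135466977707177
```

View pics/w15e.png

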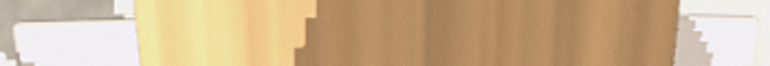

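```bash
python3 -m creep '[[[0,0,0],[0,-4,0],0.9],[[0,0,0],[0,-10,0],0.9],[[0,0,0],[0,-17,0],0.9],[[0,0,0],[0,-23,0],0.9],[[0,0,0],[0,-27,0],0.9]]' 45
python3 -m creep '[[[0,0,0],[0,0,0],0.9],[[0,0,0],[0,0,0],0.9],[[0,0,0],[0,0,0],0.9],[[0,0,0],[0,0,0],0.9],[[0,0,0],[0,0,0],0.9]]' 45
python3 - <<'E'
from h import *
import pickle
c=cam("wrist");pickle.dump(c,open("w16.pkl","wb"));save(c,"w16.png",None,1.5)
p,R,s=tool();print(p,R.as_matrix()[:,:2],s["contact_force"],s["ft_torque"])
E
```

```text
clock: 14.95
tcp_pos: [0.5446, -0.0616, 0.2756]
orientation: [0.0, 0.998, 0.069, 0.0]
contact_force: [0.8, -4.3, 1.7]
gripper_width: 0.0276
clock: 15.37
tcp_pos: [0.5445, -0.0615, 0.2752]
orientation: [-0.001, 0.998, 0.069, -0.0]
contact_force: [1.1, 3.6, 3.2]
gripper_width: 0.0276
[ 0.5445 -0.0615  0.2752] [[ 0.9906  0.1368]
 [ 0.1368 -0.9906]
 [-0.0003 -0.0018]] [0.7319 4.555  2.3459] [ 0.5656 -0.166  -0.0656]
```

View pics/w16.png

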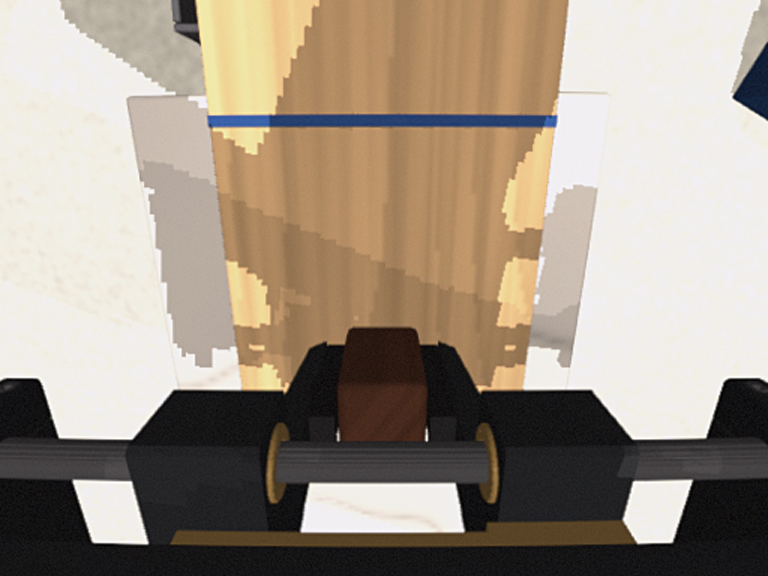

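```bash
python3 - <<'E'
from m import *;import pickle
c=pickle.load(open("w16.pkl","rb"))
save(c,"w16c.png",(80,50,415,95),2.3)
meas(c,[(130,98),(205,97),(562,93.5),(608,93)],[(209,121),(557,121)])
E
```

```text
edge [[0.4386 0.0251 0.09  ]
 [0.4665 0.0289 0.09  ]
 [0.5961 0.0481 0.09  ]
 [0.613  0.0509 0.09  ]] line [[0.4727 0.0209 0.102 ]
 [0.5921 0.0374 0.102 ]] len 0.12051684711004554 dist line ends to edge [-0.0092 -0.0103] mid -0.009724845178601676 skew -0.5075500119745808 outward yaw 1.717473054474519
```

View pics/w16c.png

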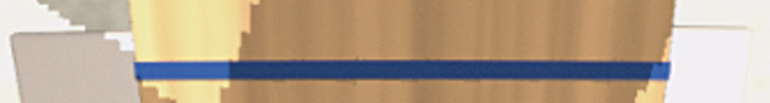

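```bash
python3 -m creep '[[[0,0,0],[0,-2,0],0.9],[[0,0,-0.1],[0,-5,0],0.9],[[0,0,-0.2],[0,-8,0],0.9],[[0,0,-0.3],[0,-9.5,0],0.9],[[0,0,-0.3],[0,-9.5,0],0.9]]' 45
python3 -m creep '[[[0,0,0],[0,0,0],0.9],[[0,0,0],[0,0,0],0.9],[[0,0,0],[0,0,0],0.9],[[0,0,0],[0,0,0],0.9],[[0,0,0],[0,0,0],0.9]]' 45
python3 - <<'E'
from h import *
import pickle
D={n:cam(n) for n in("scene","top","wrist")};pickle.dump(D,open("d5.pkl","wb"));c=D["wrist"];save(c,"w17.png",(80,50,415,110),2.3)
save(D["scene"],"s17.png",(180,130,320,260),5);save(D["top"],"t17.png",(170,130,345,245),4.5)
p,R,s=tool();print(s["clock"],p,R.as_matrix()[:,:2],s["contact_force"],s["ft_torque"],s["gripper_width"])
E
```

```text
clock: 15.83
tcp_pos: [0.5435, -0.0533, 0.2757]
orientation: [0.001, 0.997, 0.071, 0.0]
contact_force: [1.6, -5.2, 3.3]
gripper_width: 0.0275
clock: 16.25
tcp_pos: [0.5435, -0.0534, 0.2756]
orientation: [0.001, 0.997, 0.071, 0.0]
contact_force: [1.2, -5.5, 3.5]
gripper_width: 0.0276
16.4 [ 0.5435 -0.0534  0.2757] [[ 0.9899  0.1419]
 [ 0.1419 -0.9899]
 [ 0.0006  0.0012]] [ 1.6481 -5.2392  4.1358] [-0.9251 -0.074   0.0121] 0.027672894768403608
```

View pics/w17.png

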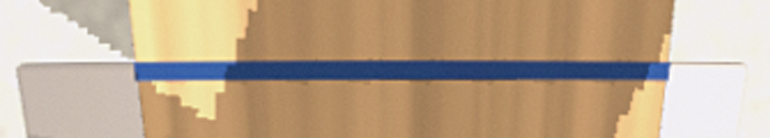

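View pics/s17.png

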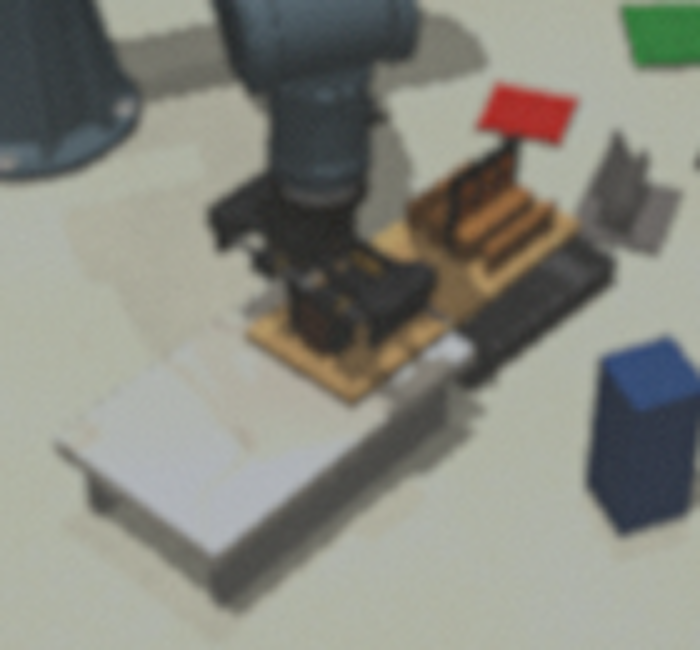

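View pics/t17.png

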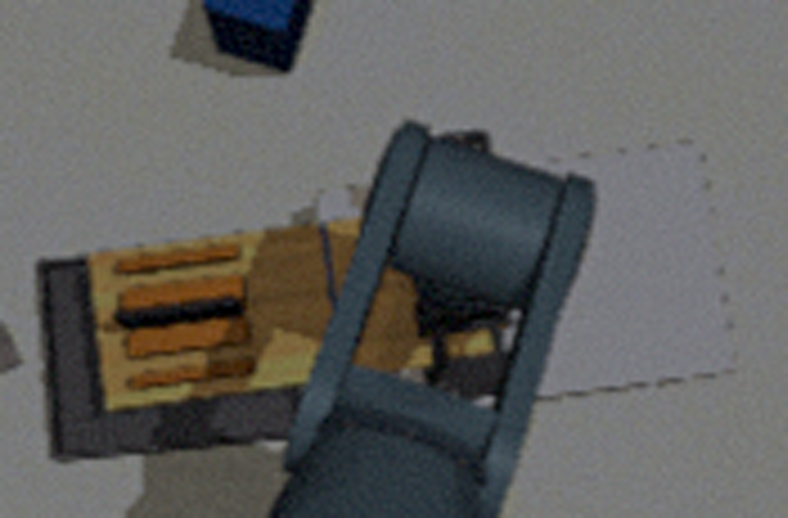

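```bash
python3 - <<'E'
from m import *;import pickle
D=pickle.load(open("d5.pkl","rb"));c=D["wrist"]
meas(c,[(134,117.3),(600,116)],[(209,121.3),(557,121.3)])
E
```

```text
edge [[0.4387 0.0255 0.09  ]
 [0.6111 0.0507 0.09  ]] line [[0.4715 0.028  0.102 ]
 [0.5909 0.0452 0.102 ]] len 0.1206864518633729 dist line ends to edge [-0.0023 -0.0025] mid -0.0023960213519233255 skew -0.0988574086452641 outward yaw 1.7155036335035334
```

```bash
python3 -m creep '[[[0,0,0],[0,-0.8,0],0.9],[[0,0,0],[0,-1.6,0],0.9],[[0,0,0],[0,-2.2,0],0.9],[[0,0,0],[0,-2.2,0],0.9],[[0,0,0],[0,-2.2,0],0.9]]' 45
python3 - <<'E'
from h import *
import pickle
D={n:cam(n) for n in("scene","top","wrist")};pickle.dump(D,open("d6.pkl","wb"));c=D["wrist"];save(c,"w18.png",(80,50,415,110),2.3)
p,R,s=tool();print(s["clock"],p,R.as_matrix()[:,:2],s["contact_force"],s["ft_torque"],s["gripper_width"])
E
```

```text
clock: 16.82
tcp_pos: [0.5432, -0.0512, 0.2757]
orientation: [0.001, 0.997, 0.071, 0.0]
contact_force: [1.1, -4.6, 3.0]
gripper_width: 0.0277
16.9667 [ 0.5431 -0.0512  0.2756] [[ 0.9899  0.1419]
 [ 0.1419 -0.9899]
 [ 0.0004  0.0012]] [ 0.6526 -4.4624  3.3317] [-0.9463 -0.0411  0.064 ] 0.02768551361629873
```

View pics/w18.png

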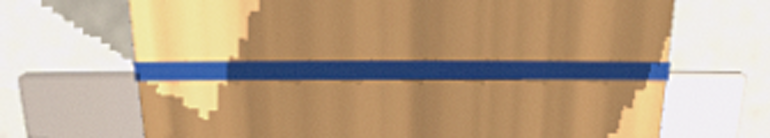

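```bash
python3 - <<'E'
from m import *;import pickle
D=pickle.load(open("d6.pkl","rb"));c=D["wrist"]
meas(c,[(135,123.6),(600,122.3)],[(209,121.3),(557,121.3)])
# independent: scene/top view of the line end and edge
T=D["top"];save(T,"t18.png",(225,160,275,235),8);save(D["scene"],"s18.png",(225,150,305,220),8)
E
```

```text
edge [[0.4386 0.0255 0.09  ]
 [0.6114 0.0507 0.09  ]] line [[0.4711 0.0302 0.102 ]
 [0.5906 0.0474 0.102 ]] len 0.12068107852606413 dist line ends to edge [-0.0001 -0.0003] mid -0.00017241155534295166 skew -0.10187127294874476 outward yaw 1.7155778997740332
```

View pics/s18.png

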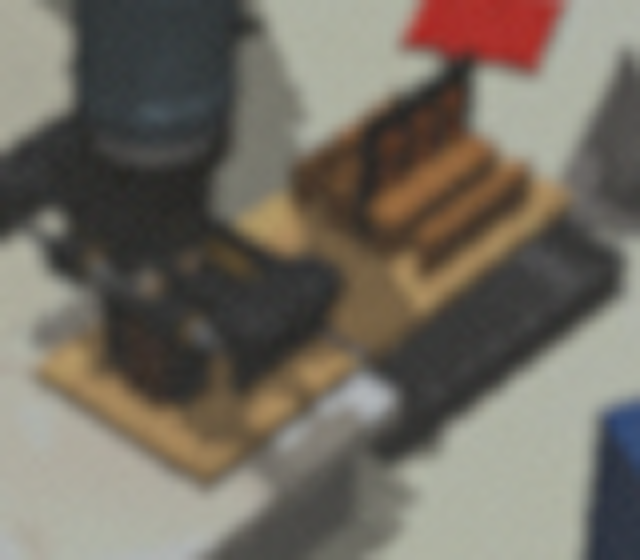

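View pics/t18.png

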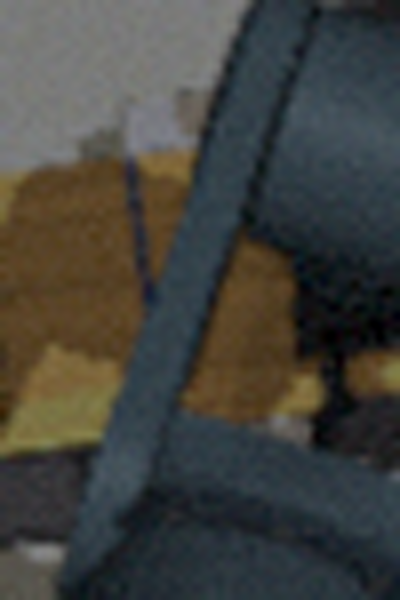

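```bash
python3 -m creep '[[[0,0,0],[0,0,0.3],0.9],[[0,0,0],[0,0,0.6],0.9],[[0,0,0],[0,0,0.6],0.9],[[0,0,0],[0,0,0.6],0.9],[[0,0,0],[0,0,0.6],0.9]]' 45
python3 - <<'E'
from h import *
D={n:cam(n) for n in("scene","wrist")};c=D["wrist"];save(c,"w19.png",(80,50,415,110),2.3);save(D["scene"],"s19.png",(180,130,320,260),5)
p,R,s=tool();print(s["clock"],p,R.as_matrix()[:,:2],s["contact_force"],s["qvel"])
E
```

```text
clock: 17.38
tcp_pos: [0.5432, -0.0513, 0.2753]
orientation: [0.001, 0.997, 0.071, 0.0]
contact_force: [-0.3, -5.1, 5.2]
gripper_width: 0.0277
17.4833 [ 0.5431 -0.0513  0.2753] [[ 0.9899  0.1419]
 [ 0.1419 -0.9899]
 [ 0.0004  0.0014]] [ 0.3184 -5.2774  5.345 ] [-0.0001  0.001   0.0014  0.0002  0.0003  0.0009]
```

View pics/w19.png

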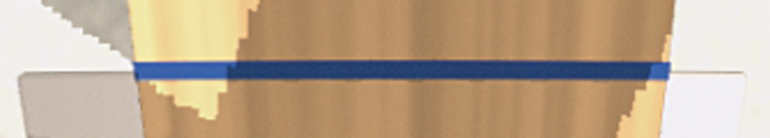

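View pics/s19.png

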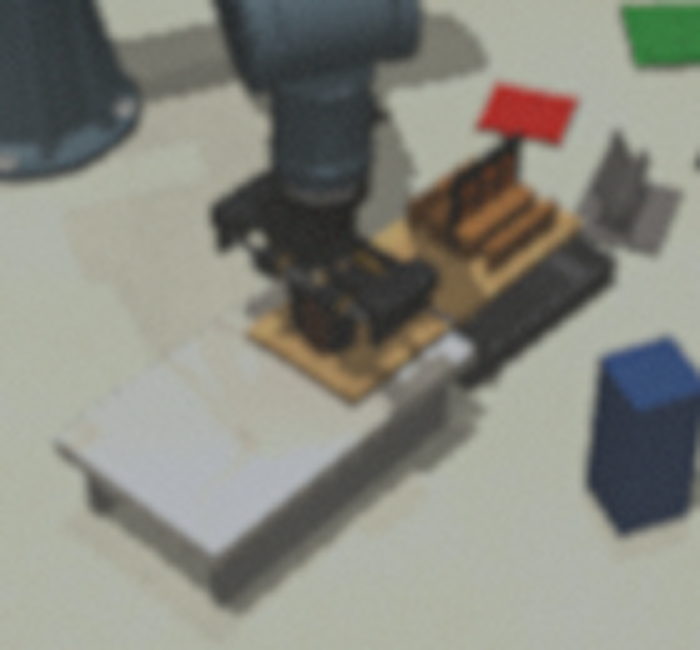

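The arm is still, the line lies on the edge and the mould is standing. Handing in.

```bash
python3 -c "
from h import *
print(env.sign_off(), env.state()['clock'])"
```

```text
the job is handed in; nothing more can be done
the job is handed in; nothing more can be done
```

I stood the small black/orange mould in the board's middle slot and let go. I then gripped the board's post, slid the board outward about 136 mm, and handed in at about 17.5 s, still holding it.

- **Overhang:** just before the final 0.6 mm press-down, the wrist view put the blue line within about 0.2 mm of the stand's edge, with 0.1° of skew. The picture after the press-down looks the same. The camera calibration is only good to about 2 mm.
- **Board:** it appears flat on the stand: the tool was tilted about 0.1° and its height was as when I gripped the post. The board stood about 1° off the stand's axis at first, and I turned it straight as it slid.
- **Mould:** the last scene picture shows it standing in its slot, with the rack end over the drip pan.
- **Bystanders:** I never went near the carton, jar or bowl. I did not check their positions afterwards.
- **What went wrong:** on the first insertion the mould hit the top of a rib, because I had measured its position while the arm was still settling. The wrist reading was 47 N. I backed off, re-centred it and inserted it cleanly. That is under the 120 N wrist limit. It was the held mould that touched, not the gripper's body, so I don't think the 40 N limit was broken, but I can't confirm that.
- **Final force:** at the end the arm held a steady push of about 5 N outward and 5 N downward on the board, and nothing was moving.

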